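Build a two-tier kiln setting

ROBOT

A 6-joint arm with a two-finger parallel gripper is mounted at the origin on a cart in front of the work surface, level with it; the furniture and walls round the work are solid. World frame = base frame: x ahead of the robot, y to its left, z up, the work surface at z = 0. Lengths are in m, angles in rad, forces in N, time in s.
With the tool pointing down it reaches from about 0.325 to 0.75 m from the base axis. Payload 7.6 kg.
Tool frame: the origin (TCP) lies midway between the tips of the shut fingers; the grasp point (between the pads) lies 19 mm behind it (env.tcp_to_grasp is the distance from the TCP to the grasp point, in m); y points along the fingers, x is the direction in which the jaws open and shut, and the axes are right-handed (so a half turn about y gives the same grasp; the last joint's range is limited). The gripper opens to 85 mm and grips with 20 to 120 N. Pads are 22 mm wide; open, the fingers measure 114 mm over their backs; the gripper's body (76 mm by 85 mm) begins 54 mm behind the grasp point. The pads swing forward as they close: fully open they stand 13 mm farther back than shut.
Start: joints at [1.138, 0.052, 1.401, -0, 1.689, -0.07], TCP at [0.186, 0.491, 0.195] pointing down, gripper open.
Joint ranges: [-2.9, 2.9], [-0.91, 2.17], [0.12, 2.37], [-1.06, 4.2], [0.26, 2.73], [-2.93, 2.93]. Speed limits (rad/s): [2.57, 2.57, 3.01, 3.14, 3.14, 3.14].

INTERFACE

Orientations are given as a rotation vector (axis times angle).
In Python, from station import env, optics gives the robot as it stands.
- The arm moves only by the shell command python3 -m handwheel 'ROWS' [FORCE]. ROWS is JSON, a list of rows, each a list of 7 numbers: the shift along the tool's x, y, z in m, then the turn, a rotation vector about the tool's x, y, z in rad, then the gripper command: -1 is fully open, 1 is shut, values between are in proportion. In form: [[tx, ty, tz, wx, wy, wz, grip], ...]. A call has 1 to 8 rows; each row is the pose to reach, as a shift and turn from the pose measured when the call began, along the tool's axes at that moment; what a row does not reach only later rows make up. A row lasts 1/12 s, in which the tool goes at most 41.7 mm and 7.16 degrees, less where a joint would pass 70% of its speed; a pose out of reach is approached as far as the arm can. A call with a gripper value outside its range is refused whole. The fingers move at their own pace and stop on an object; FORCE is the grip in N (left out, the last holds). Time passes only in rows, so rows that repeat a pose let the fingers close. It gives the time, the measured TCP pose, the force and the opening at its end, in the units of the state.
- env.get_obs(): the state, without advancing time (a new reading comes with each control period).
- optics.camera(name): name is "scene" or "top" or "wrist"; returns a dict with "frame" (400x640x3 uint8, blue, green, red), "mtx" (3x3 intrinsics, pixels), "R" (3x3) and "t" (3): a world point X has camera coordinates R X + t. Camera axes: x right, y down, z forward; pixel columns grow to the right and rows downward; lengths in m; the calibration is good to about 2 mm. A picture is of the moment at which its call begins. There is no depth.
- env.sign_off(): hands the job in, once; it reports no verdict.
The state is a dict: "t": time; "qpos": joint angles; "dq": joint speeds; "joint_efforts": joint torques, N m; "position": TCP position; "eef_rot": TCP orientation; "wrist_force": force on the tool from outside, world axes, zero at the start; "torque": the same for the moment, N m; "width": finger opening in m.
Only numpy, scipy, OpenCV 4.12 (cv2) and the standard library are available. Lean on these libraries where they do the work, as an engineer would, in place of code of your own. Each camera call takes 0.05 s, during which the arm holds its last target.

TASK

Build the kiln setting on the round kiln shelf: stand the round prop centred in the circle outline and the square prop centred and square in the square outline, then lay the small rectangular shelf level across both props, centred over the round shelf and in line with the props. Last, stand the terracotta planter on the rectangular shelf directly over the round prop and the grey-brown clay tumbler from the right-hand tray directly over the square prop, both upright. Leave the enamel cup and the red jar where they are.

Things in the scene. Friction and masses are not known exactly. Their poses are not given: they have to be found in the camera images.
- lower_shelf: Lower kiln shelf: cream round slab, diameter 180 mm, 15 mm thick, fixed on the bench near the front, right of the right-hand tray. Origin: centre of its underside (bench height); top face 15 mm above. Its x axis runs along the line from the circle outline (at x = -50 mm) to the square outline (at x = +50 mm); z up.
- round_mark: Thin dark circle outline, 44 mm across, drawn on the top face of the round shelf. Origin: centre of the circle, on the shelf's top face; z up.
- square_mark: Thin dark square outline, 44 mm wide, drawn on the top face of the round shelf. Origin: centre of the square, on the shelf's top face; x and y along its sides, z up.
- round_prop: Round kiln prop: loose cream cylinder, diameter 36 mm, 60 mm tall, with a small dark spot on top, about 0.12 kg; starts upright in the right-hand tray (tray floor 2 mm above the bench, rim 24 mm high). Origin: centre of its underside; z up.
- square_prop: Square kiln prop: loose slate-grey block 36 x 36 mm, 60 mm tall, with a small dark spot on top, about 0.15 kg; starts upright in the right-hand tray. Origin: centre of its underside; x and y square to its sides, z up.
- upper_shelf: Upper kiln shelf: loose buff rectangular slab 180 x 64 x 16 mm, about 0.36 kg; starts flat on the bench at the right. Origin: centre of its underside; x along its 180 mm length, y along its 64 mm width, z up.
- planter: Small terracotta planter (orange-red flower pot) in the right-hand tray: upright rim band 62 mm across over the upper 26 mm, below it narrowing from 55 mm to a 48 mm foot; 80 mm tall, open at the top, wall 5 mm, about 0.18 kg. Origin: centre of its underside; z up.
- tumbler: Grey-brown clay tumbler, the only tumbler in the right-hand tray: nearly straight-sided, 68 mm across, 89 mm tall, open at the top, about 0.24 kg. (Other brown tumblers stand in the left-hand tray, out of the work, and stay there.) Origin: centre of its underside; z up.
- enamel_cup: White enamel cup with a blue rim, 72 mm across, 64 mm tall, standing loose in the middle of the right-hand tray among the pieces; a bystander, to be left alone. Origin: centre of its underside.
- red_jar: Glaze jar, red with a black lid, 58 mm across, 73 mm tall, standing loose on the bench behind the round shelf; a bystander, to be left alone. Origin: centre of its underside.

How it is judged:
On the way, in this order (a step that is already met when the one before it is completed fails the run):
1. the round prop stands in the circle and the square prop in the square (horizontal distance between round_prop and round_mark below 0.012 m and angle between each of round_prop, square_prop's own z axis and vertical below 0.06 rad and z of round_prop in the frame of round_mark between -0.004 and 0.004 m and horizontal distance between square_prop and square_mark below 0.012 m and z of square_prop in the frame of square_mark between -0.004 and 0.004 m and (angle between the x axis of square_prop and the x axis of square_mark, either way round below 0.26 rad or angle between the x axis of square_prop and the x axis of square_mark, either way round above 1.31 rad)), for 0.2 s.
2. the rectangular shelf lies level across both props (all of step 1 and horizontal distance between upper_shelf and lower_shelf below 0.015 m and angle between the x axis of upper_shelf and the x axis of lower_shelf, either way round below 0.15 rad and angle between upper_shelf's own z axis and vertical below 0.04 rad and z of upper_shelf in the frame of lower_shelf between 0.071 and 0.079 m), for 0.2 s.
At the end, for the whole second after the job is handed in: Props upright in their own outlines (12 mm, square one 15 deg); rectangular shelf level on both, centred (15 mm) and in line (8.5 deg); planter upright on it over the round prop, tumbler over the square prop (15 mm each); all at rest; cup and jar within 30 mm of their starts (all of step 2 and horizontal distance between planter and round_prop below 0.015 m and angle between each of planter, tumbler's own z axis and vertical below 0.06 rad and z of planter in the frame of upper_shelf between 0.012 and 0.02 m and horizontal distance between tumbler and square_prop below 0.015 m and z of tumbler in the frame of upper_shelf between 0.012 and 0.02 m and linear speed of each of round_prop, square_prop, upper_shelf, planter, tumbler below 0.02 m/s and distance of each of enamel_cup, red_jar from where it was at the start of the episode below 0.03 m); the robot touches nothing.
It fails at once if the enamel cup or the red jar is knocked over (angle between any of enamel_cup, red_jar's own z axis and vertical above 0.5 rad).
It fails at once if the planter or the tumbler is tipped over (angle between any of planter, tumbler's own z axis and vertical above 0.8 rad).
It also fails if it takes over 120 s, if anything falls off the work surface, if the arm or the gripper's body presses on something with over 40 N, if the wrist force passes 120 N, or if a joint passes its speed limit or range.

## Working session

There is one attempt and no reset: what is moved stays moved. The work goes in short steps, Python scripts to look and compute and a shell command to move; the robot and the scene stay as the last step left them, time stands still between calls to the robot, and variables do not carry over. Pictures are saved under pics/ and viewed, and the job is handed in when it is done.

```bash
ls; mkdir -p pics; python3 - <<'E'
from station import env, optics
import cv2
print(env.get_obs(), env.tcp_to_grasp)
for n in ("scene","top","wrist"):
    c=optics.camera(n); cv2.imwrite(f"pics/{n}0.png",c["frame"]); print(n,c["mtx"].tolist(),c["R"].tolist(),c["t"].tolist())
E
```

```text
pics
{'t': 0.0, 'qpos': array([ 1.13771263e+00,  5.28532541e-02,  1.40174352e+00,  2.01154884e-05,
        1.68860590e+00, -7.02849581e-02]), 'dq': array([-2.80400955e-03, -1.11774141e-03,  7.49762918e-04, -9.45743133e-05,
       -1.39395825e-03,  8.39638602e-04]), 'joint_efforts': array([ 4.11668116e-04, -3.81657958e+01, -3.60199928e+01, -6.77183561e-05,
        5.96861573e-03, -6.54389950e-06]), 'position': array([0.18612951, 0.49050618, 0.19365436]), 'eef_rot': array([-1.36009356, -0.93688865,  0.9391948 ]), 'wrist_force': array([ 0.83859204, -0.12044564, -1.20023478]), 'torque': array([ 0.01549453, -0.04291415, -0.00134847]), 'width': 0.08538178181538274} 0.0187
scene [[513.5963142985797, 0.0, 316.5700321106447], [0.0, 513.5963142985797, 191.27889617372438], [0.0, 0.0, 1.0]] [[0.8357164993985945, -0.5485061756139749, -0.026812458788598104], [-0.23192153534149462, -0.3082618590704532, -0.922597977283319], [0.4977854297564391, 0.7772487385359717, -0.3848299161531465]] [-0.49381007091355067, 0.17199743769617137, 1.1975086417879546]
top [[400.4245309047842, 0.0, 315.83321808160827], [0.0, 400.4245309047842, 202.24688730081343], [0.0, 0.0, 1.0]] [[-0.025374300889422153, -0.9993011584054242, -0.02744703379147433], [-0.9846279635153643, 0.02972909873511747, -0.1721161066024452], [0.17281180028562781, 0.02265779110979044, -0.9846942196357535]] [0.025510521476670347, 0.5763711540854974, 0.9582522138844614]
wrist [[322.2241483778364, 0.0, 323.27292421056603], [0.0, 322.2241483778364, 191.47753817094016], [0.0, 0.0, 1.0]] [[0.3539537028426853, 0.9352613366332414, -0.0017344863666650836], [0.8942640584157181, -0.3378938675345667, 0.29346128894350476], [0.27387692504079764, -0.10542279868006132, -0.9559693841586464]] [-0.5247981232789082, -0.038499269564771565, 0.37966030094653463]
```

View pics/scene0.png

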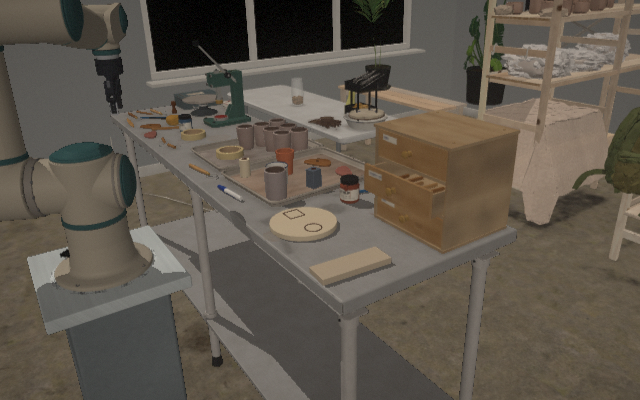

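View pics/top0.png

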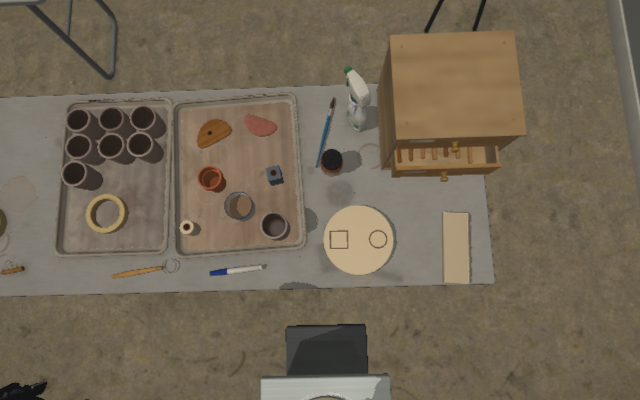

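View pics/wrist0.png

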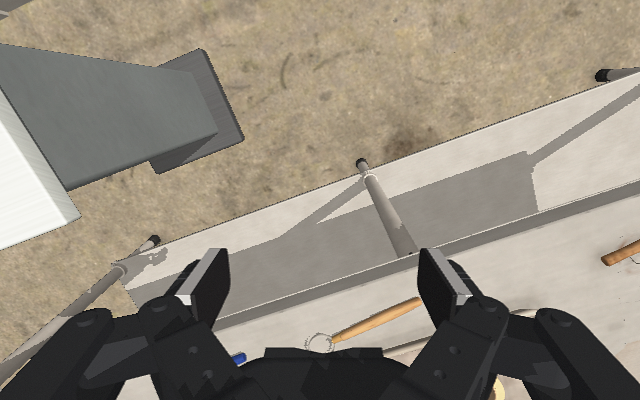

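```bash
cat > h.py <<'E'
import numpy as np, cv2
from station import env, optics
from scipy.spatial.transform import Rotation as Ro
def ray(c,u,v,z):
    d=c["R"].T@np.linalg.solve(c["mtx"],[u,v,1.0]); o=-c["R"].T@c["t"]
    return o+d*(z-o[2])/d[2]
def proj(c,X):
    p=c["mtx"]@(c["R"]@np.asarray(X,float)+c["t"]); return p[:2]/p[2]
def rel(P,yaw=None):
    """shift/turn in tool axes to reach TCP P, tool down (y axis -> -z), tool x (jaw) axis at heading yaw"""
    o=env.get_obs(); R=Ro.from_rotvec(o["eef_rot"]); M=R.as_matrix()
    s=M.T@(np.asarray(P)-o["position"])
    x0=np.arctan2(M[1,0],M[0,0])
    if yaw is None: yaw=x0
    X=np.array([np.cos(yaw),np.sin(yaw),0]);Y=np.array([0,0,-1.]);T=np.stack([X,Y,np.cross(X,Y)],1)
    w=(R.inv()*Ro.from_matrix(T)).as_rotvec()
    print("pos",o["position"].round(4),"t",round(o["t"],2),"jawyaw",round(np.degrees(x0),1),"down",(-M[2,1]).round(4),"width",round(o["width"],4),"F",o["wrist_force"].round(1))
    print("shift",s.round(4),"turn",w.round(4),"qpos",o["qpos"].round(2))
    return s,w
E
python3 - <<'E'
from h import *
f=cv2.imread("pics/top0.png")
cv2.imwrite("pics/z1.png",cv2.resize(f[80:300,165:365],None,fx=2.7,fy=2.7,interpolation=cv2.INTER_CUBIC))
cv2.imwrite("pics/z2.png",cv2.resize(f[130:300,310:500],None,fx=3.5,fy=3.5,interpolation=cv2.INTER_CUBIC))
o=env.get_obs();print(Ro.from_rotvec(o["eef_rot"]).as_matrix().round(3))
E
```

```text
[[ 0.355 -0.001 -0.935]
 [ 0.935 -0.001  0.355]
 [-0.001 -1.     0.   ]]
```

View pics/z1.png

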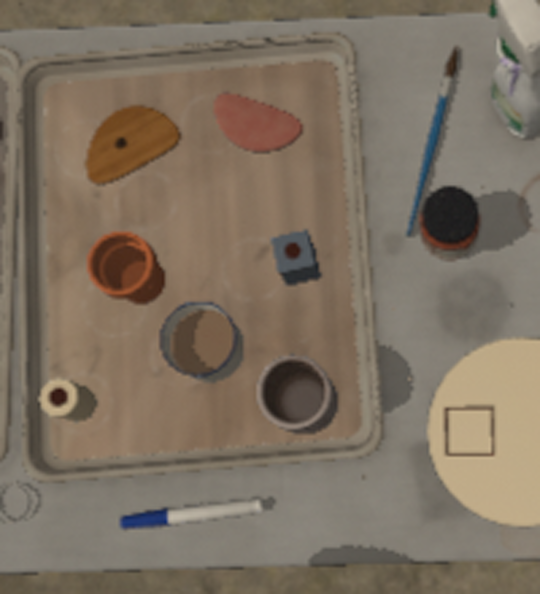

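View pics/z2.png

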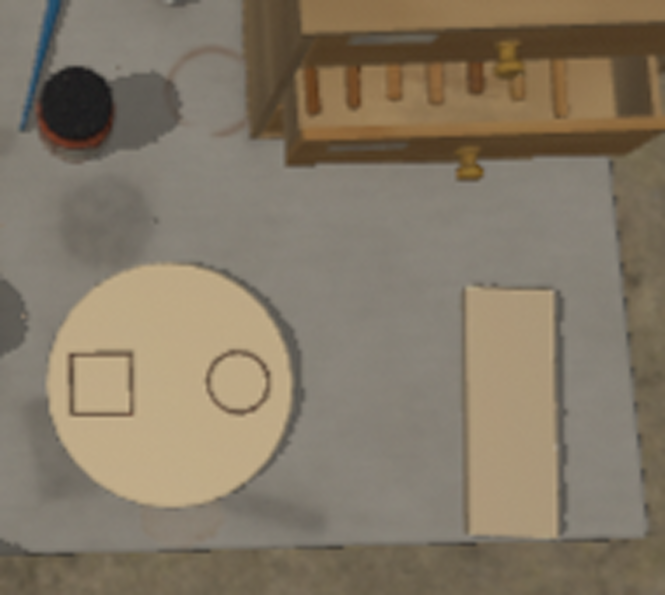

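The top view shows every piece clearly: round prop at about (187,228), square prop (275,174), planter (210,178), cup (238,206), tumbler (274,226), jar (332,161), and the round shelf around (359,240) with the square on the left and the circle on the right. The slab is at (456,247). I'll measure these by masks.

```bash
cat > meas.py <<'E'
from h import *
def blob(m,seed):
    n,l,st,ce=cv2.connectedComponentsWithStats(m.astype(np.uint8),connectivity=4)
    ys,xs=np.nonzero(m); i=np.argmin((xs-seed[0])**2+(ys-seed[1])**2); k=l[ys[i],xs[i]]
    return (l==k),st[k],ce[k]
if __name__=="__main__":
    c=optics.camera("top"); f=c["frame"]; hsv=cv2.cvtColor(f,cv2.COLOR_BGR2HSV)
    for n,(u,v) in dict(disc=(359,225),slab=(456,247),rprop=(191,228),sprop=(272,180),bench=(420,230),tray=(240,150),plant=(205,170),tumb=(264,220),cup=(226,204),jar=(332,161)).items(): print(n,hsv[v,u])
    cream=(hsv[...,1]>55)&(hsv[...,2]>130)&(hsv[...,0]<35)
    for n,s,z in (("disc",(359,225),.015),("slab",(456,247),.016),("rprop",(191,228),.062)):
        m,st,ce=blob(cream,s); cn=max(cv2.findContours(m.astype(np.uint8),0,cv2.CHAIN_APPROX_NONE)[0],key=len)
        P=np.array([ray(c,*p[0],z)[:2] for p in cn])
        r=cv2.minAreaRect((P*1000).astype(np.float32)); e=cv2.fitEllipse((P*1000).astype(np.float32))
        print(n,st,"rect",np.round(r[0],1),np.round(r[1],1),round(r[2],1),"ell",np.round(e[0],1),np.round(e[1],1))
    m,st,ce=blob(cream,(359,225)); hull=np.zeros(m.shape,np.uint8); cv2.drawContours(hull,[max(cv2.findContours(m.astype(np.uint8),0,cv2.CHAIN_APPROX_NONE)[0],key=len)],-1,1,-1)
    hull=cv2.erode(hull,np.ones((5,5)))
    dark=(hull>0)&(hsv[...,2]<165)
    print("disc dark range")
    n,l,st,ce=cv2.connectedComponentsWithStats(dark.astype(np.uint8),connectivity=8)
    for k in range(1,n):
        if st[k][4]>15:
            ys,xs=np.nonzero(l==k);P=np.array([ray(c,a,b,.015)[:2] for a,b in zip(xs,ys)])*1000
            r=cv2.minAreaRect(P.astype(np.float32)); print("mark",st[k],np.round(r[0],1),np.round(r[1],1),round(r[2],1), P.mean(0).round(1))
E
python3 meas.py
```

```text
disc [ 19  73 188]
slab [ 18  72 170]
rprop [ 19  74 187]
sprop [107  30  60]
bench [ 19  30 135]
tray [ 15  76 137]
plant [  9 150  75]
tumb [10 71 43]
cup [18 29 88]
jar [30  9 30]
disc [ 323  205   71   70 3763] rect [484.4 -95.1] [177.6 176.9] 43.5 ell [484.2 -95.1] [177.1 177.1]
slab [ 443  212   27   72 1802] rect [ 457.2 -340.7] [ 64.  178.8] 85.9 ell [ 457.9 -340.5] [ 68.8 226.7]
rprop [ 179  105   92  146 7476] rect [652.4 237.5] [373.2 231.1] 0.9 ell [651.4 254.7] [236.4 362.7]
disc dark range
mark [329 230  20  19 104] [485.8 -45.4] [48.8 46.1] 88.5 [487.6 -44.9]
mark [368 230  20  19 102] [ 484.3 -145. ] [46.3 47.5] 42.7 [ 484.  -145.2]
```

```bash
cat > meas2.py <<'E'
from meas import *
c=optics.camera("top"); f=c["frame"]; hsv=cv2.cvtColor(f,cv2.COLOR_BGR2HSV); H,S,V=[hsv[...,i].astype(int) for i in range(3)]
def rep(n,m,s,z,roi):
    mm=np.zeros(m.shape,bool); a,b,d,e=roi; mm[b:e,a:d]=m[b:e,a:d]
    m,st,ce=blob(mm,s); cn=max(cv2.findContours(m.astype(np.uint8),0,cv2.CHAIN_APPROX_NONE)[0],key=len)
    hull=cv2.convexHull(cn)
    P=np.array([ray(c,*p[0],z)[:2] for p in cn])*1000; P=P.astype(np.float32)
    r=cv2.minAreaRect(P);e=cv2.fitEllipse(P);mc=cv2.minEnclosingCircle(P)
    print(n,st,"rect",np.round(r[0],1),np.round(r[1],1),round(r[2],1),"ell",np.round(e[0],1),np.round(e[1],1),"circ",np.round(mc[0],1),round(mc[1],1))
    f2[m]=(0,255,0)
f2=f.copy()
rep("rprop",(V>155),(191,228),.062,(170,210,205,245))
rep("sprop",(H>95)&(H<125)&(S>30)&(V>75),(272,172),.062,(260,160,292,192))
rep("plant",(H<14)&(S>140),(200,175),.082,(190,160,230,195))
rep("tumb",((V>80)&(S<60)),(262,220),.091,(255,208,294,244))
rep("cup",(S<45)&(V>60),(226,204),.066,(220,188,258,224))
rep("jar",(V<60),(332,161),.073,(315,145,345,172))
# square interior
inn=(V>165)
rep("sqin",inn,(339,239),.015,(328,229,350,250)); rep("ciin",inn,(378,239),.015,(367,229,389,250))
cv2.imwrite("pics/m.png",cv2.resize(f2[140:260,165:400],None,fx=3.4,fy=3.4,interpolation=cv2.INTER_NEAREST))
cn=f[165:185,264:288]; print(V[168:182,266:284]); print(H[168:182,266:284])
E
python3 meas2.py
```

```text
rprop [180 220  13  14 103] rect [523.4 333.5] [33.1 30.1] 1.6 ell [523.1 333.4] [31.2 33.3] circ [523.3 333.4] 17.4Traceback (most recent call last):
  File "meas2.py", line 13, in <module>
    rep("sprop",(H>95)&(H<125)&(S>30)&(V>75),(272,172),.062,(260,160,292,192))
    ~~~^^^^^^^^^^^^^^^^^^^^^^^^^^^^^^^^^^^^^^^^^^^^^^^^^^^^^^^^^^^^^^^^^^^^^^^
  File "meas2.py", line 5, in rep
    m,st,ce=blob(mm,s); cn=max(cv2.findContours(m.astype(np.uint8),0,cv2.CHAIN_APPROX_NONE)[0],key=len)
            ~~~~^^^^^^
  File "meas.py", line 4, in blob
    ys,xs=np.nonzero(m); i=np.argmin((xs-seed[0])**2+(ys-seed[1])**2); k=l[ys[i],xs[i]]
                           ~~~~~~~~~^^^^^^^^^^^^^^^^^^^^^^^^^^^^^^^^^
    return _wrapfunc(a, 'argmin', axis=axis, out=out, **kwds)
    return bound(*args, **kwds)
ValueError: attempt to get argmin of an empty sequence
```

```bash
sed -i 's/&(S>30)&(V>75),(272,172)/\&(S>20)\&(V>64),(270,172)/' meas2.py; sed -i '/^cn=f/d' meas2.py; python3 - <<'E'
from h import *
h=cv2.cvtColor(cv2.imread("pics/top0.png"),cv2.COLOR_BGR2HSV)[164:186:1,264:286]
for i in range(3): print(h[...,i])
E
python3 meas2.py
```

```text
[[ 15  14  15  15  14  15  14  15  15  15  15  15  14  15  15  14  15  15
   14  14  15  14]
 [ 15  15  15  15  15  15  15  15  15  14  14  14  14  15  30  15  15  15
   15  14  15  15]
 [ 15  15  15  15  16  15  13  14  14  98 105 104 104 102 103  14  15  15
   15  14  15  15]
 [ 15  15  15  15  14 100 101 104 105 104 102 101 102 102 107   0  15  15
   15  14  15  15]
 [ 14  11 108 105 105 105 107 104 102 101 104 104 102 103 105 107  15  14
   14  15  15  15]
 [ 15  16 101 105 102 103 105 103 110 110 105 107 107 102 103 107  14  14
   15  15  15  15]
 [ 15  16  90 103 102 104 109 176   4   7   4 150 103 103 103 105 110  14
   14  15  15  15]
 [ 15  15  12 105 103 103 173   4   5   5   8   5 135 105 102 101 107  14
   14  15  15  15]
 [ 15  14  14 105 101 105 176   7   8   7   7   6 173 103 104 103 110   0
   14  15  15  15]
 [ 14  15  15 103 103 105 176   5   7   7   8   6 173 101 102 100 105 120
   15  15  14  15]
 [ 15  15  17 103 103 105 160   2   5   5   4   5 102 104 103 105 105 108
   14  14  15  15]
 [ 15  15  14   0 105 105 108 171   4   5   2 160 107 105 105 102 103 105
   
[... 5280 characters left out ...]
t [198 166  28  26 549] rect [637.9 266.3] [75.2 57.4] 44.4 ell [639.1 267.2] [55.8 75.3] circ [637.8 266.3] 38.2
tumb [260 211  28  29 306] rect [517.6 112.8] [65.5 64.1] 43.8 ell [518. 112.] [63.5 66. ] circ [517.7 112.4] 33.9
cup [224 192  24  24 115] rect [584.9 215.9] [35.  69.9] 47.8 ell [558.4 186.2] [ 76.5 110. ] circ [574.4 204.2] 35.0
jar [322 149  20  21 345] rect [681.8 -33.1] [47.7 51.9] 88.1 ell [681.  -33.2] [49.7 52.9] circ [680.6 -34.4] 28.1
sqin [331 232  16  16 240] rect [484.5 -45.4] [38.6 38.4] 88.4 ell [484.6 -45.7] [43. 46.] circ [484.7 -45.4] 27.1
ciin [371 232  15  15 183] rect [ 483.  -146.1] [35.9 35.8] 88.4 ell [ 483.5 -145.5] [36.2 37.2] circ [ 483.7 -145.3] 19.4
```

View pics/m.png

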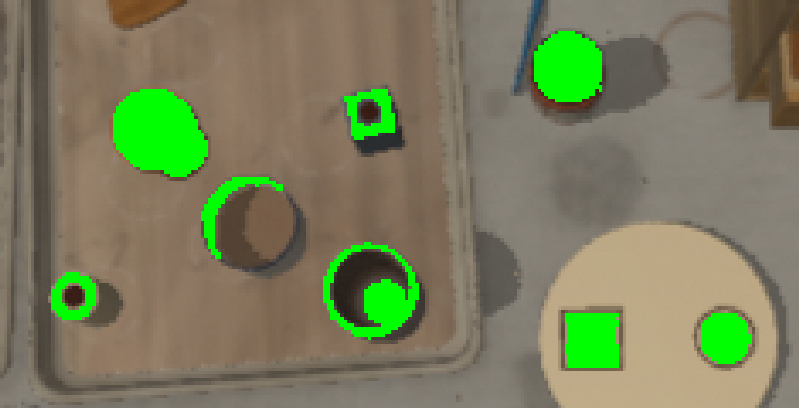

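```bash
python3 - <<'E'
from h import *
c=optics.camera("top")
print("sprop dot",ray(c,273,172.5,.062),"plant",ray(c,210,178,.082),"cup",ray(c,239.1,206.3,.066),"rprop dot",ray(c,(58.5)/2.7+165-.3,397/2.7+80-.3,.062))
w=optics.camera("wrist"); o=env.get_obs(); M=Ro.from_rotvec(o["eef_rot"]).as_matrix()
print("cam in tool",M.T@(-w["R"].T@w["t"]-o["position"]))
rel([.523,.333,.15],0)
E
```

```text
sprop dot [0.65444581 0.11563477 0.062     ] plant [0.6403342  0.26999177 0.082     ] cup [0.56963857 0.20029412 0.066     ] rprop dot [0.52276179 0.33250714 0.062     ]
cam in tool [ 0.0004294  -0.17949284  0.07512273]
pos [0.1863 0.4908 0.1944] t 0.4 jawyaw 69.2 down 1.0 width 0.0852 F [ 0.5 -0.3 -0.6]
shift [-0.028   0.0444 -0.3708] turn [ 1.000e-04  1.208e+00 -1.000e-04] qpos [ 1.14  0.05  1.4   0.    1.69 -0.07]
```

```bash
r='[-0.028,0.02,-0.371,0,1.0,0,0.0]'; python3 -m handwheel '[[-0.028,0.02,-0.371,0,1.0,0,-0.2],[-0.028,0.02,-0.371,0,1.0,0,-0.2],[-0.028,0.02,-0.371,0,1.0,0,-0.2],[-0.028,0.02,-0.371,0,1.0,0,-0.2],[-0.028,0.02,-0.371,0,1.0,0,-0.2],[-0.028,0.02,-0.371,0,1.0,0,-0.2],[-0.028,0.02,-0.371,0,1.0,0,-0.2],[-0.028,0.02,-0.371,0,1.0,0,-0.2]]'; python3 -c "
from h import *
rel([.523,.333,.10],0)"
```

```text
t: 1.07
position: [0.4894, 0.3483, 0.1765]
eef_rot: [-1.565, -0.158, 0.158]
wrist_force: [-0.1, 0.4, 0.8]
width: 0.0513
pos [0.4894 0.3483 0.1765] t 1.07 jawyaw 11.6 down 1.0 width 0.0513 F [-0.1  0.4  0.8]
shift [ 0.0298  0.0765 -0.0218] turn [-0.000e+00  2.017e-01  1.000e-04] qpos [0.56 0.27 1.19 0.   1.68 0.36]
```

```bash
python3 -m handwheel '[[0.03,0.076,-0.022,0,0.2,0,-0.2],[0.03,0.076,-0.022,0,0.2,0,-0.2],[0.03,0.076,-0.022,0,0.2,0,-0.2],[0.03,0.076,-0.022,0,0.2,0,-0.2],[0.03,0.076,-0.022,0,0.2,0,-0.2]]'; python3 -c "
from h import *
rel([.523,.333,.028],0)
for n in ('wrist','top'):
  c=optics.camera(n); cv2.imwrite(f'pics/a1{n}.png',c['frame']); print(proj(c,[.523,.333,.062]))"
```

```text
t: 1.48
position: [0.5232, 0.3336, 0.102]
eef_rot: [-1.57, -0.004, 0.002]
wrist_force: [-0.9, -0.2, 0.4]
width: 0.0513
pos [0.5232 0.3336 0.102 ] t 1.48 jawyaw 0.2 down 1.0 width 0.0513 F [-0.9 -0.2  0.4]
shift [-0.0003  0.074  -0.0006] turn [-0.0011  0.0039  0.0012] qpos [0.51 0.36 1.23 0.   1.55 0.5 ]
[322.94003556 202.70596596]
[186.17286356 226.64726696]
```

View pics/a1wrist.png

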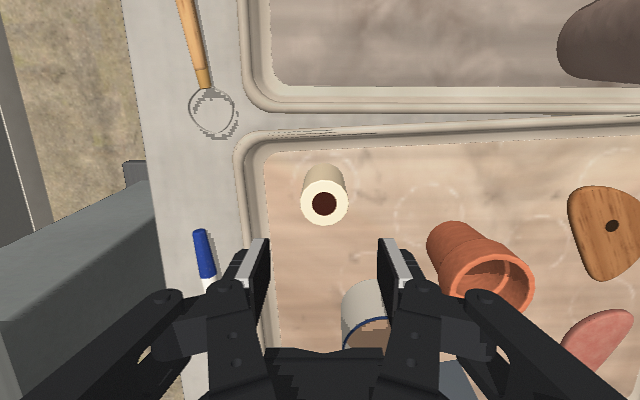

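The wrist view shows the prop's dot at (323,203) against a predicted (323,203), so the position is good. Descending.

```bash
python3 -m handwheel '[[0,0.037,0,0,0,0,-0.2],[0,0.074,0,0,0,0,-0.2],[0,0.074,0,0,0,0,-0.2],[0,0.074,0,0,0,0,0.5],[0,0.074,0,0,0,0,0.5],[0,0.074,0,0,0,0,0.5],[0,0.074,0,0,0,0,0.5],[0,0.074,0,0,0,0,0.5]]' 40; python3 -c "
from h import *
rel([.523,.333,.10],0)"
```

```text
t: 2.25
position: [0.5248, 0.335, 0.0317]
eef_rot: [-1.567, -0.009, -0.002]
wrist_force: [-1.0, -0.7, -0.3]
width: 0.0215
pos [0.5248 0.335  0.0317] t 2.25 jawyaw 0.3 down 1.0 width 0.0215 F [-1.  -0.7 -0.3]
shift [-0.0013 -0.0683 -0.0018] turn [-0.004   0.0044  0.0068] qpos [0.51 0.42 1.3  0.   1.41 0.5 ]
```

```bash
python3 -c "
from h import *
for n in ('wrist','top'):
  c=optics.camera(n); f=c['frame']; cv2.imwrite(f'pics/a2{n}.png',f if n=='wrist' else cv2.resize(f[150:300,130:320],None,fx=4,fy=4))"
```

```text
(no output)
```

View pics/a2wrist.png

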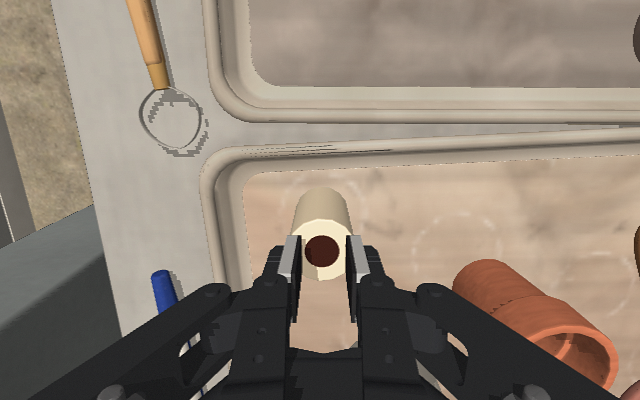

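View pics/a2top.png

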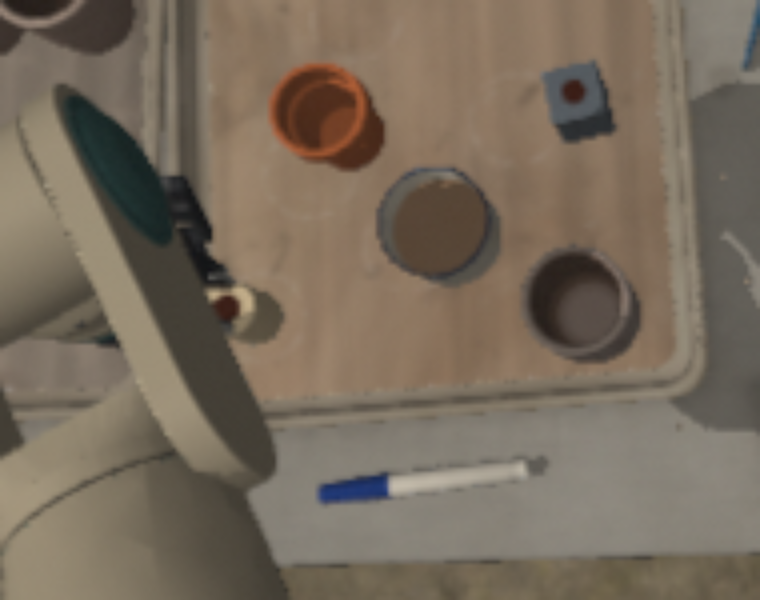

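```bash
python3 -c "
from h import *
o=env.get_obs()
for n in ('wrist','top'):
  c=optics.camera(n); P=o['position']
  print(n,'tcp',proj(c,P),'grasp',proj(c,P+[0,0,.019]),'prop',proj(c,[.523,.333,.062]),proj(c,[.523,.333,.03]),'tipcorners',[proj(c,P+np.array([dx,dy,0])).round() for dx in(-.011,.011) for dy in (-.011,.011)])"
```

```text
wrist tcp [323.26158964 223.54706987] grasp [323.44732467 237.00234356] prop [321.01214479 250.35368447] [321.08365283 225.72778425] tipcorners [array([305., 240.]), array([305., 206.]), array([341., 240.]), array([342., 206.])]
top tcp [189.75836833 227.52942756] grasp [187.20995478 226.69921575] prop [186.17286356 226.64726696] [190.49505391 228.04655721] tipcorners [array([194., 232.]), array([185., 232.]), array([194., 223.]), array([186., 223.])]
```

```bash
python3 -c "
from h import *
o=env.get_obs();P=o['position']
c=optics.camera('scene'); f=c['frame']; a=proj(c,P);print('tcp',a,'tip+x',proj(c,P+[.011,0,0]),'tip-x',proj(c,P-[.011,0,0]),'+40',proj(c,P+[0,0,.04]),'prop top',proj(c,[.523,.333,.062]),'bot',proj(c,[.523,.333,.002]))
cv2.imwrite('pics/a3.png',cv2.resize(f[110:200,190:330],None,fx=5.5,fy=5.5,interpolation=cv2.INTER_CUBIC))"
```

```text
tcp [244.29445937 167.09571273] tip+x [247.28295149 166.40784354] tip-x [241.28673081 167.78800962] +40 [243.31103974 155.66987877] prop top [243.43742314 158.16308542] bot [244.90304294 175.17755852]
```

View pics/a3.png

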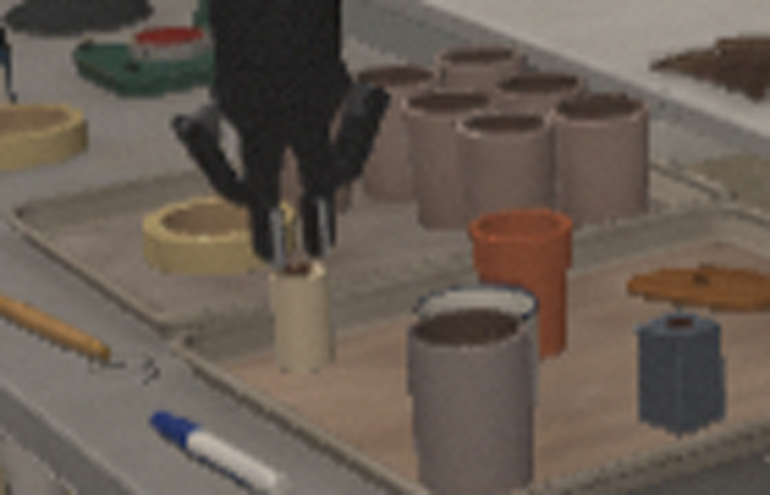

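```bash
python3 -c "
from h import *
o=env.get_obs();P=o['position']
c=optics.camera('wrist'); f=c['frame']
for d in (.02,.025,.03,.035,.04): print(d,[proj(c,P+[s*.0107,y,d]).round(1) for s in(-1,1) for y in (.011,-.011)])
cv2.imwrite('pics/a4.png',cv2.resize(f[200:360,220:430],None,fx=3.7,fy=3.7,interpolation=cv2.INTER_CUBIC))
c=optics.camera('scene')
for d in (.02,.025,.03,.035,.04): print(d,[((proj(c,P+[s*.0107,0,d])-[190,110])*5.5).round(0) for s in(-1,1)])
"
```

```text
0.02 [array([303.4, 218.8]), array([303.9, 256. ]), array([343.7, 218.9]), array([342.7, 256.1])]
0.025 [array([302.9, 222.4]), array([303.5, 260.5]), array([344.3, 222.5]), array([343.3, 260.6])]
0.03 [array([302.4, 226.2]), array([302.9, 265.2]), array([345. , 226.4]), array([343.9, 265.3])]
0.035 [array([301.8, 230.3]), array([302.4, 270.2]), array([345.7, 230.4]), array([344.6, 270.3])]
0.04 [array([301.1, 234.6]), array([301.8, 275.6]), array([346.4, 234.7]), array([345.2, 275.7])]
0.02 [array([280., 287.]), array([312., 279.])]
0.025 [array([279., 279.]), array([311., 272.])]
0.03 [array([278., 271.]), array([311., 264.])]
0.035 [array([278., 263.]), array([310., 256.])]
0.04 [array([277., 255.]), array([309., 248.])]
```

View pics/a4.png

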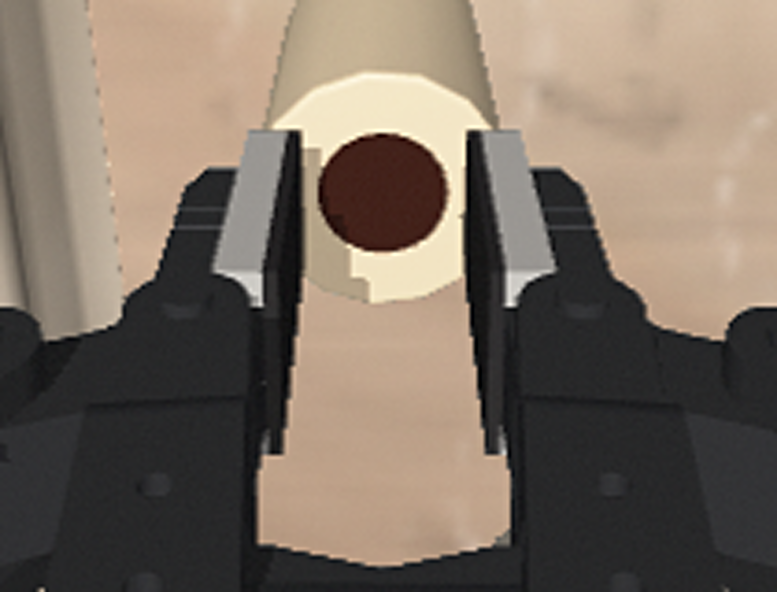

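Both views show that the fingers closed just above the prop. The real tips sit about 36–40 mm behind the reported TCP, so I'll go lower accordingly: open first, then descend in steps while watching the force.

```bash
python3 -m handwheel '[[0,0,0,0,0,0,-0.2],[0,0,0,0,0,0,-0.2],[-0.001,0,-0.002,0,0,0,-0.2],[-0.001,0.01,-0.002,0,0,0,-0.2],[-0.001,0.02,-0.002,0,0,0,-0.2],[-0.001,0.033,-0.002,0,0,0,-0.2],[-0.001,0.033,-0.002,0,0,0,-0.2]]'; python3 -c "
from h import *
rel([.523,.333,-.004],0)
c=optics.camera('scene'); f=c['frame']
cv2.imwrite('pics/a5.png',cv2.resize(f[110:200,190:330],None,fx=5.5,fy=5.5,interpolation=cv2.INTER_CUBIC))"
```

```text
t: 3.18
position: [0.5208, 0.3313, -0.0079]
eef_rot: [-1.571, -0.002, 0.005]
wrist_force: [0.6, -0.4, -1.6]
width: 0.0512
pos [ 0.5208  0.3313 -0.0079] t 3.18 jawyaw 0.2 down 1.0 width 0.0512 F [ 0.6 -0.4 -1.6]
shift [ 0.0022 -0.0039  0.0017] turn [ 0.0007  0.0041 -0.0017] qpos [0.51 0.46 1.33 0.   1.35 0.5 ]
```

View pics/a5.png

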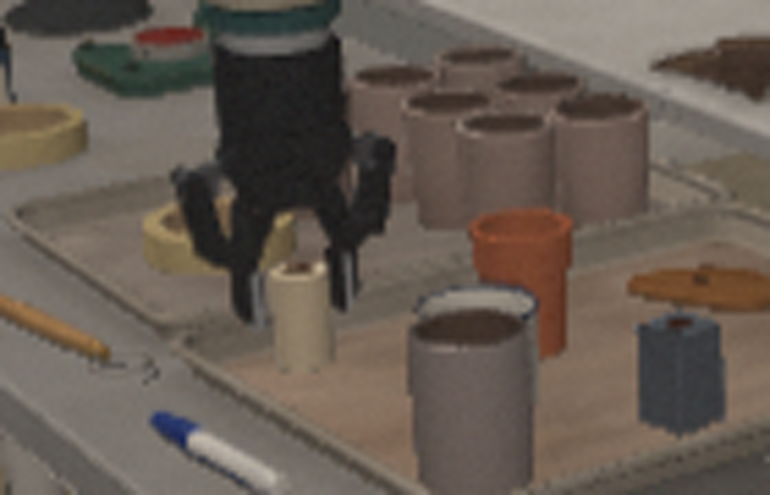

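```bash
python3 -m handwheel '[[0.002,-0.004,0.0,0,0,0,-0.2],[0.002,-0.004,0.0,0,0,0,0.4],[0.002,-0.004,0.0,0,0,0,0.5],[0.002,-0.004,0.0,0,0,0,0.5],[0.002,-0.004,0.0,0,0,0,0.5]]' 40; python3 -c "
from h import *
rel([.523,.333,.0],0);rel([.523,.333,.0],0)"
```

```text
t: 3.65
position: [0.524, 0.332, -0.0014]
eef_rot: [-1.57, -0.004, 0.002]
wrist_force: [0.6, -0.2, 2.6]
width: 0.0349
pos [ 0.524   0.332  -0.0014] t 3.65 jawyaw 0.2 down 1.0 width 0.0349 F [ 0.6 -0.2  2.6]
shift [-0.001  -0.0014  0.001 ] turn [-0.0009  0.0042  0.0012] qpos [0.51 0.46 1.32 0.   1.36 0.5 ]
pos [ 0.524   0.332  -0.0014] t 3.65 jawyaw 0.2 down 1.0 width 0.0349 F [ 0.6 -0.2  2.6]
shift [-0.001  -0.0014  0.001 ] turn [-0.0009  0.0042  0.0012] qpos [0.51 0.46 1.32 0.   1.36 0.5 ]
```

```bash
python3 -m handwheel '[[0,-0.04,0,0,0,0,0.5],[0,-0.08,0,0,0,0,0.5],[0,-0.12,0,0,0,0,0.5],[0,-0.14,0,0,0,0,0.5],[0,-0.14,0,0,0,0,0.5]]'; python3 -c "
from h import *
rel([.484,-.145,.14],0)"
```

```text
t: 4.07
position: [0.5262, 0.3332, 0.1457]
eef_rot: [-1.565, -0.012, -0.005]
wrist_force: [0.0, 0.4, -0.5]
width: 0.0346
pos [0.5262 0.3332 0.1457] t 4.07 jawyaw 0.2 down 0.9999 width 0.0346 F [ 0.   0.4 -0.5]
shift [-0.0442  0.0022 -0.478 ] turn [-0.0062  0.0043  0.0109] qpos [0.51 0.34 1.18 0.   1.62 0.5 ]
```

```bash
python3 -m handwheel '[[-0.003,0,-0.04,0,0,0,0.5],[-0.01,0,-0.08,0,0,0,0.5],[-0.014,0,-0.12,0,0,0,0.5],[-0.018,0,-0.16,0,0,0,0.5],[-0.022,0,-0.2,0,0,0,0.5],[-0.025,0,-0.24,0,0,0,0.5],[-0.028,0,-0.28,0,0,0,0.5],[-0.03,0,-0.32,0,0,0,0.5]]'; python3 -c "
from h import *
rel([.484,-.145,.14],0)"
```

```text
t: 4.73
position: [0.4962, 0.0113, 0.1418]
eef_rot: [-1.564, -0.01, -0.003]
wrist_force: [0.8, -0.4, -1.1]
width: 0.035
pos [0.4962 0.0113 0.1418] t 4.73 jawyaw 0.3 down 0.9999 width 0.035 F [ 0.8 -0.4 -1.1]
shift [-0.0129  0.0007 -0.1563] turn [-0.0063  0.0045  0.0088] qpos [-0.06 -0.02  1.57  0.01  1.57 -0.06]
```

```bash
python3 -m handwheel '[[-0.004,0,-0.04,0,0,0,0.5],[-0.008,0.01,-0.08,0,0,0,0.5],[-0.012,0.03,-0.12,0,0.004,0,0.5],[-0.013,0.06,-0.156,-0.006,0.004,0.008,0.5],[-0.013,0.09,-0.156,-0.006,0.004,0.008,0.5],[-0.013,0.09,-0.156,-0.006,0.004,0.008,0.5],[-0.013,0.09,-0.156,-0.006,0.004,0.008,0.5]]'; python3 -c "
from h import *
rel([.484,-.145,.012],0);
o=env.get_obs()
for n in ('wrist','scene','top'):
  c=optics.camera(n);f=c['frame']; cv2.imwrite(f'pics/b1{n}.png',f); print(n,proj(c,[.484,-.145,.015]),proj(c,o['position']+[0,0,.003]))
"
```

```text
t: 5.32
position: [0.4825, -0.1436, 0.0481]
eef_rot: [-1.568, 0.005, 0.004]
wrist_force: [-0.4, -0.0, -0.3]
width: 0.0349
pos [ 0.4825 -0.1436  0.0481] t 5.32 jawyaw -0.0 down 1.0 width 0.0349 F [-0.4 -0.  -0.3]
shift [ 0.0017  0.0361 -0.0015] turn [-0.003  -0.0007 -0.0053] qpos [-0.36  0.1   1.65  0.    1.4  -0.36]
wrist [325.61159487 207.20408182] [323.22242374 225.50379274]
scene [312.60430587 226.53375626] [311.38776443 213.76217651]
top [377.51634136 238.58757273] [378.78419339 237.99254488]
```

View pics/b1wrist.png

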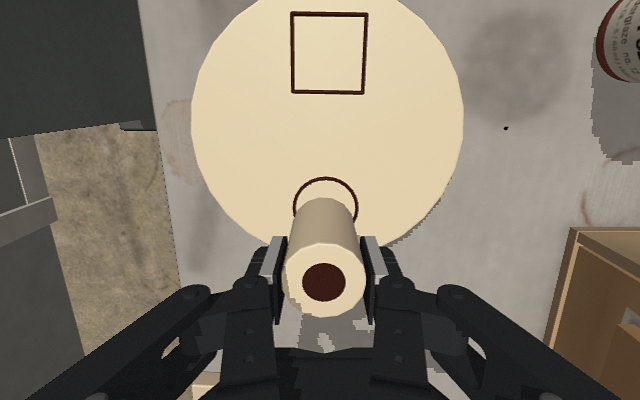

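The wrist view shows the circle centred at about (325.5,208) against a predicted (325.6,207), and the square at (329,53). Lowering now.

```bash
python3 - <<'E'
from h import *
c=optics.camera("wrist")
for p in ((291.5,13),(366.5,14),(363.5,93),(293,92)): print(ray(c,*p,.015).round(4))
E
python3 -m handwheel '[[0.001,0.015,-0.001,-0.003,0,-0.005,0.5],[0.0015,0.03,-0.0015,-0.003,0,-0.005,0.5],[0.0015,0.034,-0.0015,-0.003,0,-0.005,0.5],[0.0015,0.034,-0.0015,-0.003,0,-0.005,0.5],[0.0015,0.034,-0.0015,-0.003,0,-0.005,0.5]]'; python3 -c "
from h import *
rel([.484,-.145,.012],0);
"
```

```text
[ 0.4665 -0.0226  0.015 ]
[ 0.5118 -0.023   0.015 ]
[ 0.5118 -0.0686  0.015 ]
[ 0.4663 -0.0681  0.015 ]
t: 5.93
position: [0.4883, -0.145, 0.0201]
eef_rot: [-1.575, -0.01, -0.006]
wrist_force: [0.4, -1.0, -2.1]
width: 0.0347
pos [ 0.4883 -0.145   0.0201] t 5.93 jawyaw 0.2 down 0.9999 width 0.0347 F [ 0.4 -1.  -2.1]
shift [-0.0044  0.008   0.    ] turn [0.0043 0.0027 0.0104] qpos [-0.36  0.13  1.67 -0.    1.32 -0.36]
```

```bash
for i in 1 2 3; do python3 -c "
from h import *
o=env.get_obs();print(o['t'],o['position'],o['qpos'].round(4),o['wrist_force'].round(1))
c=optics.camera('wrist');o=env.get_obs();print(o['t'],o['position'],(-c['R'].T@c['t']).round(4))"; done
```

```text
5.9333 [ 0.48830746 -0.14497339  0.02005753] [-3.6090e-01  1.3290e-01  1.6732e+00 -3.0000e-04  1.3242e+00 -3.6360e-01] [ 0.4 -1.  -2.1]
5.9833 [ 0.48850576 -0.14516104  0.02029279] [ 0.4862 -0.0688  0.1993]
5.9833 [ 0.48850576 -0.14516104  0.02029279] [-3.6110e-01  1.3270e-01  1.6729e+00 -3.0000e-04  1.3240e+00 -3.6360e-01] [ 1.7 -0.4 -1.1]
6.0333 [ 0.48852344 -0.14526937  0.0203101 ] [ 0.4863 -0.069   0.1995]
6.0333 [ 0.48852344 -0.14526937  0.0203101 ] [-3.6130e-01  1.3270e-01  1.6729e+00 -3.0000e-04  1.3239e+00 -3.6360e-01] [-0.1 -0.9 -1. ]
6.0833 [ 0.48845012 -0.14526677  0.02015124] [ 0.4863 -0.0691  0.1995]
```

```bash
python3 -c "
from h import *
c=optics.camera('scene'); f=c['frame']
cv2.imwrite('pics/b2.png',cv2.resize(f[170:290,250:400],None,fx=5,fy=5,interpolation=cv2.INTER_CUBIC))
c=optics.camera('wrist');cv2.imwrite('pics/b2w.png',c['frame'])"
```

```text
(no output)
```

View pics/b2.png

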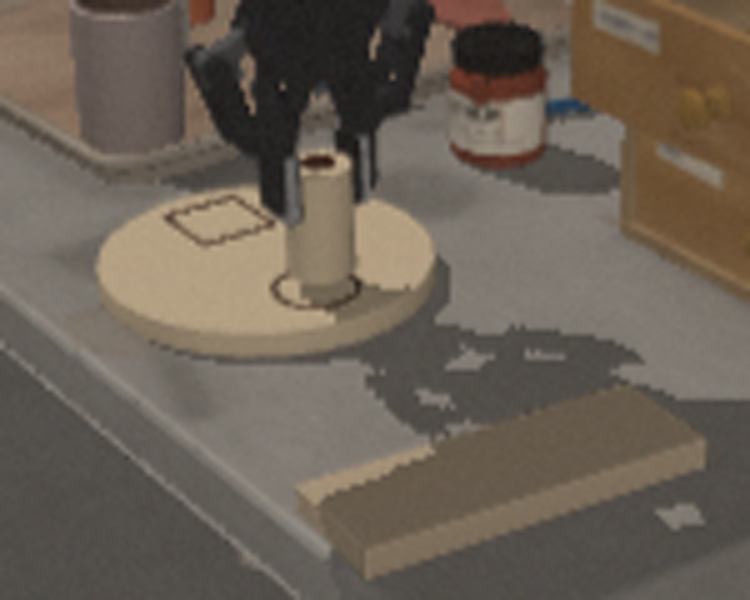

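View pics/b2w.png

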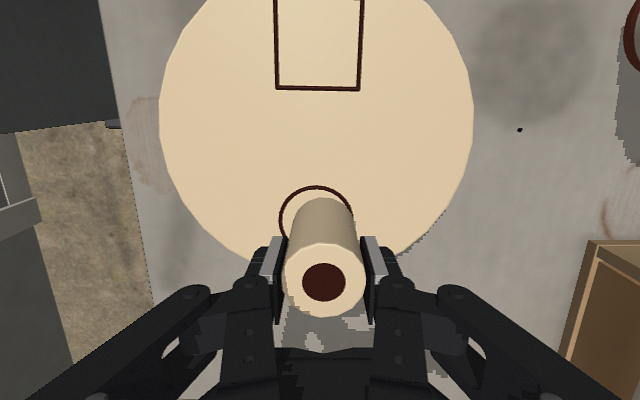

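```bash
python3 -m handwheel '[[-0.004,0.006,0,0.004,0.003,0.01,0.5],[-0.004,0.006,0,0.004,0.003,0.01,0.5],[-0.004,0.006,0,0.004,0.003,0.01,0.5]]'; python3 -c "
from h import *
rel([.484,-.145,.012],0);
"
```

```text
t: 6.43
position: [0.4838, -0.1453, 0.0132]
eef_rot: [-1.571, 0.001, -0.0]
wrist_force: [-0.3, 0.5, -0.8]
width: 0.0347
pos [ 0.4838 -0.1453  0.0132] t 6.43 jawyaw -0.1 down 1.0 width 0.0347 F [-0.3  0.5 -0.8]
shift [0.0002 0.0012 0.0003] turn [-0.0001 -0.0012 -0.0006] qpos [-0.36  0.14  1.68 -0.    1.32 -0.36]
```

```bash
python3 -m handwheel '[[0,0.0015,0,0,0,0,0.5],[0,0.0015,0,0,0,0,0.5]]'; python3 -c "
from h import *
rel([.484,-.145,.012],0);
for n in ('scene','wrist'):
  c=optics.camera(n); f=c['frame']
  if n=='scene': f=cv2.resize(f[170:290,250:400],None,fx=5,fy=5,interpolation=cv2.INTER_CUBIC)
  cv2.imwrite(f'pics/b3{n}.png',f)"
```

```text
t: 6.6
position: [0.4837, -0.1453, 0.0115]
eef_rot: [-1.571, 0.002, -0.0]
wrist_force: [-1.1, -0.4, -0.8]
width: 0.035
pos [ 0.4837 -0.1453  0.0115] t 6.6 jawyaw -0.1 down 1.0 width 0.035 F [-1.1 -0.4 -0.8]
shift [ 0.0003 -0.0005  0.0003] turn [-0.0002 -0.0013 -0.0007] qpos [-0.36  0.14  1.68 -0.    1.32 -0.36]
```

View pics/b3scene.png

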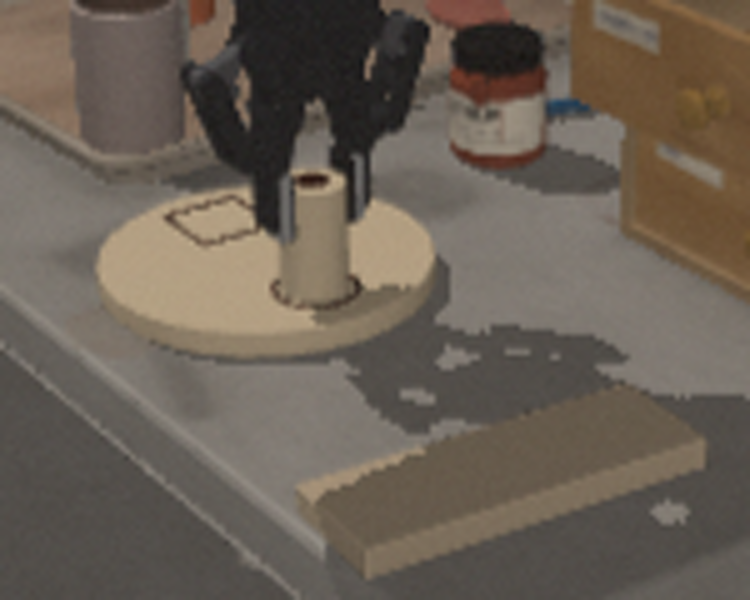

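View pics/b3wrist.png

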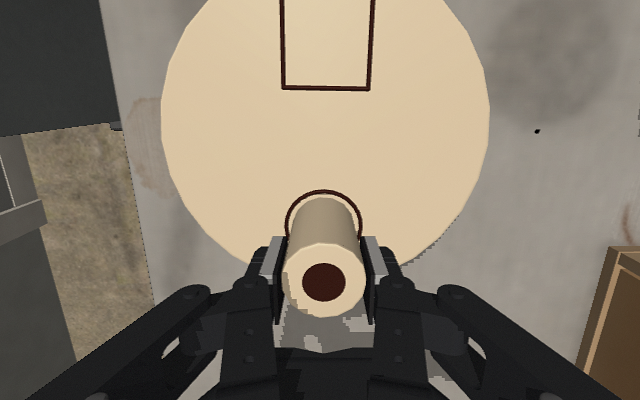

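The prop stands centred in the circle, just at the surface. One more millimetre, then release.

```bash
python3 -m handwheel '[[0,0.0015,0,0,0,0,0.5],[0,0.0015,0,0,0,0,0.5]]'; python3 -m handwheel '[[0,0,0,0,0,0,0.0],[0,0,0,0,0,0,-0.2],[0,0,0,0,0,0,-0.2],[0,-0.02,0,0,0,0,-0.2],[0,-0.06,0,0,0,0,-0.2],[0,-0.1,0,0,0,0,-0.2],[0,-0.13,0,0,0,0,-0.2],[0,-0.13,0,0,0,0,-0.2]]'; python3 -c "
from h import *
rel([.6535,.115,.14],np.radians(10.7));
for n in ('scene','wrist'):
  c=optics.camera(n); f=c['frame']
  if n=='scene': f=cv2.resize(f[170:290,250:400],None,fx=4,fy=4,interpolation=cv2.INTER_CUBIC)
  cv2.imwrite(f'pics/b4{n}.png',f)"
```

```text
t: 6.87
position: [0.484, -0.1455, 0.0113]
eef_rot: [-1.571, 0.001, -0.001]
wrist_force: [-4.2, 1.2, 8.0]
width: 0.0346
t: 7.53
position: [0.4872, -0.1466, 0.149]
eef_rot: [-1.575, -0.008, -0.01]
wrist_force: [-0.6, -0.4, 0.9]
width: 0.0512
pos [ 0.4872 -0.1466  0.149 ] t 7.53 jawyaw -0.1 down 0.9999 width 0.0512 F [-0.6 -0.4  0.9]
shift [0.1659 0.0097 0.2618] turn [ 0.0057 -0.1878  0.0109] qpos [-0.36  0.01  1.53 -0.    1.58 -0.36]
```

View pics/b4scene.png

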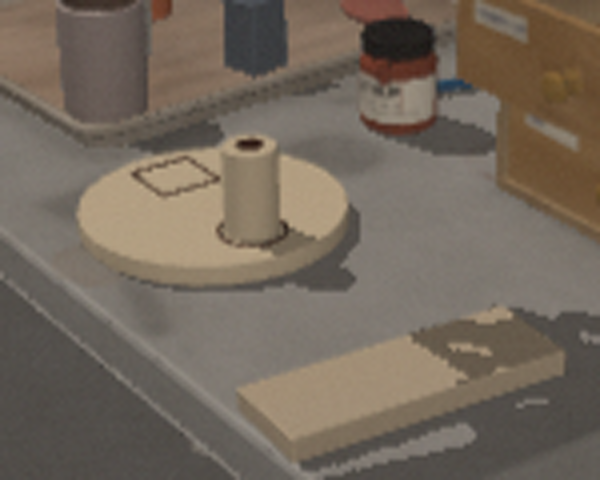

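View pics/b4wrist.png

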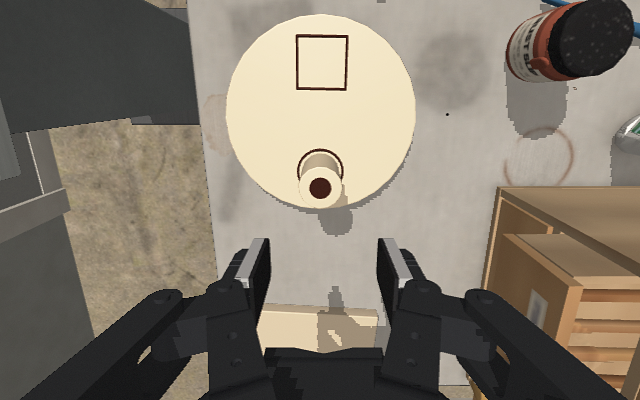

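```bash
python3 -m handwheel '[[0.02,0,0.035,0,-0.1,0,-0.2],[0.045,0,0.07,0,-0.15,0,-0.2],[0.07,0,0.11,0,-0.188,0,-0.2],[0.095,0,0.15,0,-0.188,0,-0.2],[0.12,0.005,0.19,0,-0.188,0,-0.2],[0.145,0.01,0.23,0,-0.188,0,-0.2],[0.166,0.01,0.262,0,-0.188,0,-0.2],[0.166,0.01,0.262,0,-0.188,0,-0.2]]'; python3 -c "
from h import *
rel([.6535,.115,.10],np.radians(10.7));
for n in ('wrist',):
  c=optics.camera(n); f=c['frame']; print(proj(c,[.6535,.115,.062]))
  cv2.imwrite(f'pics/c1{n}.png',f)"
```

```text
t: 8.3
position: [0.651, 0.1203, 0.1288]
eef_rot: [-1.566, -0.148, 0.151]
wrist_force: [-1.1, 0.1, 0.5]
width: 0.0511
pos [0.651  0.1203 0.1288] t 8.3 jawyaw 10.9 down 1.0 width 0.0511 F [-1.1  0.1  0.5]
shift [ 0.0015  0.0288 -0.0056] turn [ 0.0004  0.0033 -0.0021] qpos [ 0.13  0.47  1.04 -0.    1.64 -0.06]
[325.13665885 197.74756739]
```

View pics/c1wrist.png

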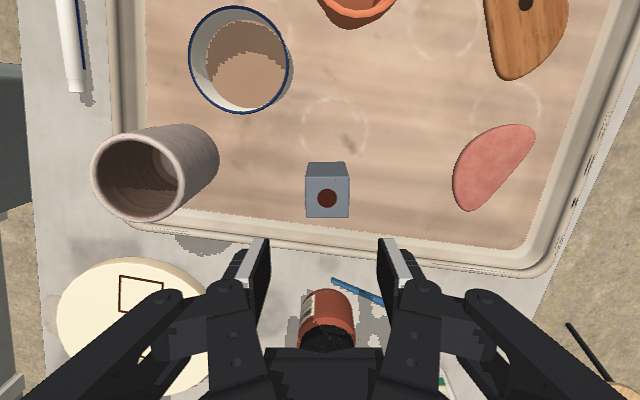

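```bash
python3 -m handwheel '[[0.0025,0.035,-0.005,0,0.003,0,-0.2],[0.0025,0.07,-0.005,0,0.003,0,-0.2],[0.0025,0.1,-0.005,0,0.003,0,-0.2],[0.0025,0.125,-0.005,0,0.003,0,-0.2],[0.0025,0.125,-0.005,0,0.003,0,-0.2],[0.0025,0.125,-0.005,0,0.003,0,-0.2]]'; python3 -c "
from h import *
rel([.6545,.115,.0],np.radians(10.7));
"
```

```text
t: 8.85
position: [0.6527, 0.1171, 0.0005]
eef_rot: [-1.566, -0.142, 0.154]
wrist_force: [0.4, 0.5, 1.3]
width: 0.0518
pos [6.527e-01 1.171e-01 5.000e-04] t 8.85 jawyaw 10.8 down 1.0 width 0.0518 F [0.4 0.5 1.3]
shift [ 0.0014  0.0005 -0.0024] turn [-0.0007  0.0019 -0.0078] qpos [ 0.12  0.58  1.16  0.    1.42 -0.07]
```

```bash
python3 -m handwheel '[[0.001,0.0,-0.002,0,0.0,-0.007,-0.2],[0.001,0.0,-0.002,0,0.0,-0.007,0.3],[0.001,0.0,-0.002,0,0.0,-0.007,0.5],[0.001,0.0,-0.002,0,0.0,-0.007,0.5],[0.001,0.0,-0.002,0,0.0,-0.007,0.5]]' 40; python3 -c "
from h import *
rel([.6545,.115,.0],np.radians(10.7));
"
```

```text
t: 9.27
position: [0.6552, 0.1153, 0.0027]
eef_rot: [-1.565, -0.15, 0.146]
wrist_force: [-2.1, -1.3, 5.8]
width: 0.0352
pos [0.6552 0.1153 0.0027] t 9.27 jawyaw 10.8 down 1.0 width 0.0352 F [-2.1 -1.3  5.8]
shift [-0.0007  0.0027 -0.0002] turn [-0.0002  0.0018  0.0024] qpos [ 0.12  0.57  1.16  0.    1.41 -0.07]
```

```bash
python3 -m handwheel '[[0,-0.04,0,0,0,0,0.5],[0,-0.08,0,0,0,0,0.5],[0,-0.12,0,0,0,0,0.5],[0,-0.13,0,0,0.1,0,0.5],[0,-0.13,0,0,0.19,0,0.5]]'; python3 -c "
from h import *
rel([.485,-.045,.08],0);
"
```

```text
t: 9.68
position: [0.6571, 0.1156, 0.139]
eef_rot: [-1.569, -0.005, -0.014]
wrist_force: [-0.0, -0.6, -2.4]
width: 0.0347
pos [0.6571 0.1156 0.139 ] t 9.68 jawyaw -0.3 down 0.9999 width 0.0347 F [-0.  -0.6 -2.4]
shift [-0.1718  0.0567 -0.1617] turn [-0.0019 -0.0058  0.0119] qpos [0.12 0.47 1.02 0.   1.64 0.12]
```

```bash
python3 -m handwheel '[[-0.027,0,-0.026,0,0,0,0.5],[-0.054,0,-0.052,0,0,0,0.5],[-0.081,0,-0.078,0,0,0,0.5],[-0.108,0,-0.104,0,0,0.005,0.5],[-0.135,0.01,-0.13,0,-0.005,0.012,0.5],[-0.172,0.04,-0.162,-0.002,-0.005,0.012,0.5],[-0.172,0.056,-0.162,-0.002,-0.005,0.012,0.5],[-0.172,0.056,-0.162,-0.002,-0.005,0.012,0.5]]'; python3 -c "
from h import *
rel([.485,-.045,.017],0);
c=optics.camera('wrist'); f=c['frame']; print(proj(c,[.485,-.045,.015]))
cv2.imwrite(f'pics/c2.png',f)"
```

```text
t: 10.35
position: [0.4801, -0.0464, 0.0759]
eef_rot: [-1.57, 0.009, 0.004]
wrist_force: [-0.9, -0.4, -2.6]
width: 0.0349
pos [ 0.4801 -0.0464  0.0759] t 10.35 jawyaw -0.2 down 1.0 width 0.0349 F [-0.9 -0.4 -2.6]
shift [0.0054 0.0589 0.0014] turn [-0.0009 -0.0035 -0.0085] qpos [-0.17  0.01  1.68 -0.    1.46 -0.17]
[330.20075826 191.57753878]
```

View pics/c2.png

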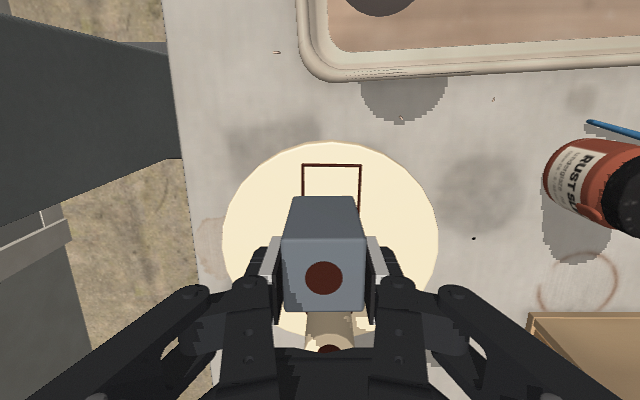

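```bash
python3 -m handwheel '[[0.006,0.02,0.001,-0.001,-0.003,-0.008,0.5],[0.006,0.04,0.001,-0.001,-0.003,-0.008,0.5],[0.006,0.054,0.001,-0.001,-0.003,-0.008,0.5],[0.006,0.054,0.001,-0.001,-0.003,-0.008,0.5],[0.006,0.054,0.001,-0.001,-0.003,-0.008,0.5]]'; python3 -c "
from h import *
rel([.4855,-.045,.0165],0);
"
```

```text
t: 10.82
position: [0.4893, -0.0439, 0.0256]
eef_rot: [-1.571, -0.004, -0.002]
wrist_force: [0.0, -0.5, -1.4]
width: 0.0349
pos [ 0.4893 -0.0439  0.0256] t 10.82 jawyaw 0.1 down 1.0 width 0.0349 F [ 0.  -0.5 -1.4]
shift [-0.0039  0.0091 -0.001 ] turn [-0.      0.0011  0.004 ] qpos [-0.17  0.08  1.72  0.    1.34 -0.17]
```

```bash
python3 -m handwheel '[[-0.004,0.006,-0.001,0,0,0.004,0.5],[-0.004,0.009,-0.001,0,0,0.004,0.5],[-0.004,0.009,-0.001,0,0,0.004,0.5],[-0.004,0.009,-0.001,0,0,0.004,0.5]]'; python3 -c "
from h import *
rel([.4855,-.045,.0155],0);
c=optics.camera('wrist'); f=c['frame']; print(proj(c,[.485,-.045,.015]))
cv2.imwrite(f'pics/c3.png',f)"
```

```text
t: 11.15
position: [0.4856, -0.045, 0.017]
eef_rot: [-1.571, -0.001, 0.0]
wrist_force: [0.3, 0.0, -1.4]
width: 0.0354
pos [ 0.4856 -0.045   0.017 ] t 11.15 jawyaw 0.1 down 1.0 width 0.0354 F [ 0.3  0.  -1.4]
shift [-0.0001  0.0015 -0.    ] turn [0.0001 0.0012 0.0006] qpos [-0.17  0.09  1.73  0.    1.32 -0.17]
[322.22559631 222.32859244]
```

View pics/c3.png

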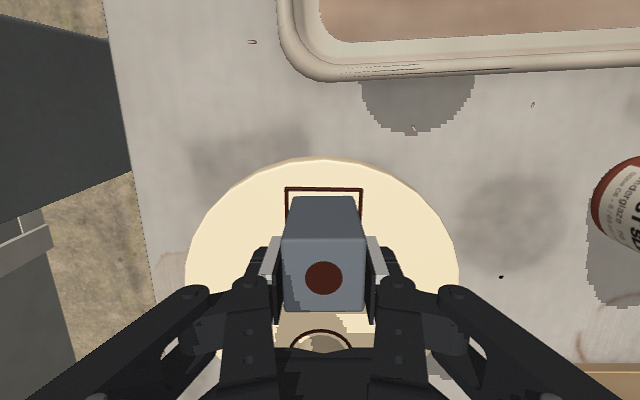

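Centred in the outline: the prop's base edge runs 293–356, inside the outline at 286–362. Lowering and releasing.

```bash
python3 -m handwheel '[[0,0.001,0,0,0,0,0.5],[0,0.002,0,0,0,0,0.5],[0,0.002,0,0,0,0,0.5]]'; python3 -m handwheel '[[0,0,0,0,0,0,0.0],[0,0,0,0,0,0,-0.2],[0,0,0,0,0,0,-0.2],[0,-0.02,0,0,0,0,-0.2],[0,-0.06,0,0,0,0,-0.2],[0,-0.1,0,0,0,0,-0.2],[0,-0.13,0,0,0,0,-0.2],[0,-0.13,0,0,0,0,-0.2]]'; python3 -c "
from h import *
rel([.457,-.341,.14],np.radians(-94));
for n in ('scene','wrist'):
  c=optics.camera(n); f=c['frame']
  if n=='scene': f=cv2.resize(f[170:290,250:400],None,fx=4,fy=4,interpolation=cv2.INTER_CUBIC)
  cv2.imwrite(f'pics/c4{n}.png',f)"
```

```text
t: 11.45
position: [0.486, -0.0451, 0.0155]
eef_rot: [-1.571, -0.002, -0.0]
wrist_force: [0.3, 0.4, 0.6]
width: 0.0352
t: 12.12
position: [0.4891, -0.0456, 0.1532]
eef_rot: [-1.573, -0.012, -0.01]
wrist_force: [0.5, -0.6, 0.0]
width: 0.0511
pos [ 0.4891 -0.0456  0.1532] t 12.12 jawyaw 0.1 down 0.9999 width 0.0511 F [ 0.5 -0.6  0. ]
shift [-0.0326  0.0134 -0.2954] turn [-0.0097  1.6417  0.0126] qpos [-0.17 -0.04  1.58  0.    1.59 -0.17]
```

View pics/c4scene.png

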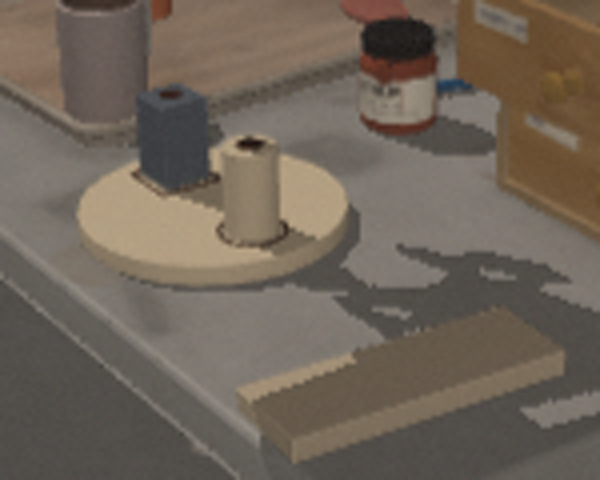

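View pics/c4wrist.png

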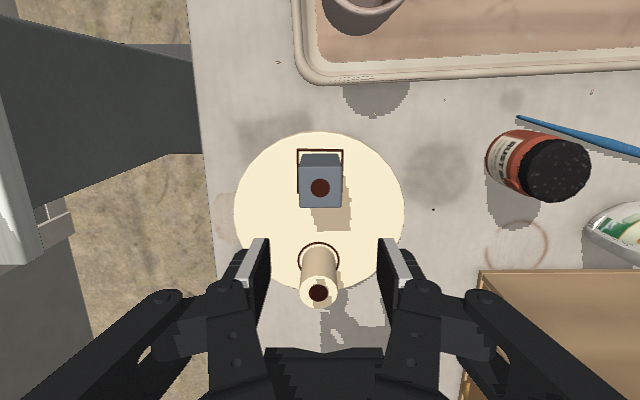

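Both props stand in their outlines. Next is the slab.

```bash
python3 -m handwheel '[[-0.004,0,-0.04,0,-0.12,0,-1],[-0.008,0,-0.08,0,-0.24,0,-1],[-0.012,0,-0.12,0,-0.36,0,-1],[-0.016,0,-0.16,0,-0.48,0,-1],[-0.02,0,-0.2,0,-0.6,0,-1],[-0.024,0,-0.24,0,-0.72,0,-1],[-0.028,0,-0.28,0,-0.84,0,-1],[-0.032,0,-0.295,0,-0.97,0,-1]]'; python3 -c "
from h import *
rel([.457,-.341,.12],np.radians(86));
"
```

```text
t: 12.88
position: [0.4535, -0.3422, 0.1445]
eef_rot: [-1.448, -0.723, 0.719]
wrist_force: [0.1, -0.8, -0.8]
width: 0.0853
pos [ 0.4535 -0.3422  0.1445] t 12.88 jawyaw 53.0 down 1.0 width 0.0853 F [ 0.1 -0.8 -0.8]
shift [ 0.0031  0.0245 -0.0021] turn [ 0.0015 -0.5767  0.0019] qpos [-0.71  0.19  1.35  0.    1.6  -1.64]
```

```bash
python3 -m handwheel '[[0.003,0,-0.002,0,-0.12,0,-1],[0.003,0,-0.002,0,-0.24,0,-1],[0.003,0,-0.002,0,-0.36,0,-1],[0.003,0,-0.002,0,-0.48,0,-1],[0.003,0.02,-0.002,0,-0.577,0,-1],[0.003,0.02,-0.002,0,-0.577,0,-1],[0.003,0.02,-0.002,0,-0.577,0,-1]]'; python3 -c "
from h import *
rel([.457,-.341,.06],np.radians(86));
c=optics.camera('wrist'); f=c['frame']
cv2.imwrite(f'pics/d1.png',f)
c=optics.camera('top'); cv2.imwrite('pics/d1t.png',cv2.resize(c['frame'][150:300,300:500],None,fx=4,fy=4))"
```

```text
t: 13.47
position: [0.4558, -0.34, 0.1218]
eef_rot: [-1.237, -1.156, 1.153]
wrist_force: [0.8, -0.3, 0.5]
width: 0.085
pos [ 0.4558 -0.34    0.1218] t 13.47 jawyaw 85.8 down 1.0 width 0.085 F [ 0.8 -0.3  0.5]
shift [-0.0012  0.0618 -0.0015] turn [-0.0025 -0.0027  0.0046] qpos [-0.71  0.21  1.37  0.    1.56 -2.21]
```

View pics/d1.png

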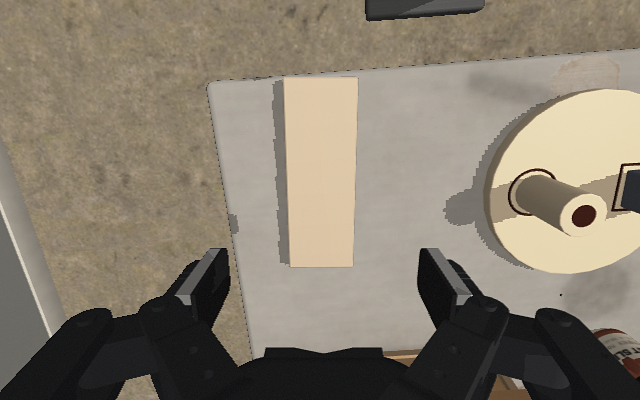

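View pics/d1t.png

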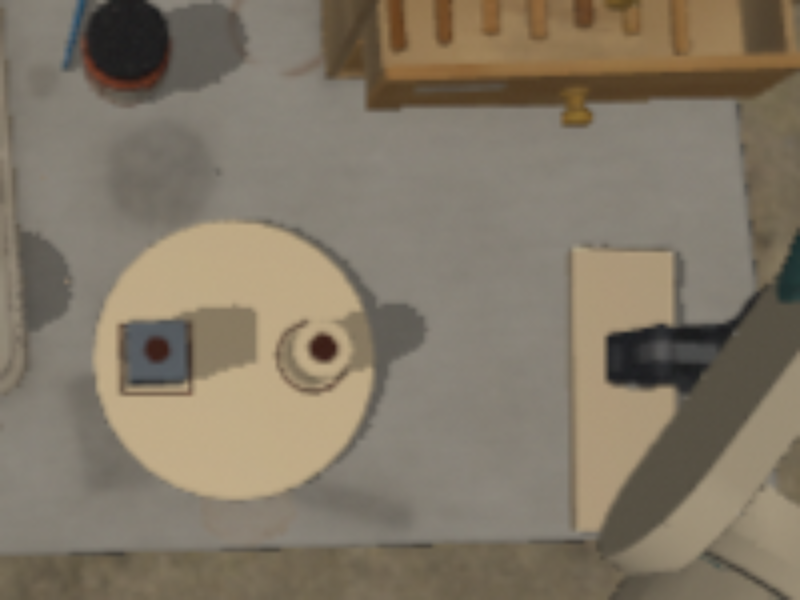

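```bash
python3 - <<'E'
from h import *
c=optics.camera("wrist")
P=np.array([ray(c,*p,.016) for p in ((284,76.5),(358,77.5),(353,267),(290,267))]);print(P.round(4),P.mean(0).round(4))
a=(P[0]+P[1])/2-(P[2]+P[3])/2; print(np.degrees(np.arctan2(-a[1],-a[0])), np.linalg.norm(a))
for s in ((P[3]-P[0]),(P[2]-P[1])): print(np.degrees(np.arctan2(s[1],s[0])))
t=optics.camera("top")
print(ray(t,300+156.5/4,150+349/4,.075),ray(t,300+322.5/4,150+348/4,.075))
E
```

```text
[[ 0.3669 -0.3669  0.016 ]
 [ 0.3721 -0.3048  0.016 ]
 [ 0.5518 -0.3169  0.016 ]
 [ 0.5473 -0.3802  0.016 ]] [ 0.4595 -0.3422  0.016 ]
-4.041300588426983 0.18045577590682277
-4.220516996149618
-3.8613588156114984
[ 0.48502873 -0.0451464   0.075     ] [ 0.48286028 -0.14497471  0.075     ]
```

```bash
python3 - <<'E'
from h import *
c=optics.camera("wrist");o=env.get_obs();M=Ro.from_rotvec(o["eef_rot"]).as_matrix()
for d in (.03,.04,.045,.05,.055): print(d,[proj(c,o["position"]+M@np.array([s*.0426,-d,.011])).round(1) for s in (-1,1)])
rel([.4585,-.3415,-.03],np.radians(85.9))
E
```

```text
0.03 [array([237.4, 225.9]), array([407.2, 226. ])]
0.04 [array([232. , 234.3]), array([412.4, 234.4])]
0.045 [array([229. , 238.9]), array([415.3, 239. ])]
0.05 [array([225.8, 243.8]), array([418.4, 243.9])]
0.055 [array([222.4, 249. ]), array([421.7, 249.2])]
pos [ 0.4572 -0.3411  0.1251] t 13.72 jawyaw 85.9 down 1.0 width 0.0854 F [-0.2  0.6  0. ]
shift [-0.0004  0.1551 -0.0009] turn [0.0027 0.0009 0.0008] qpos [-0.71  0.21  1.37  0.    1.56 -2.21]
```

```bash
python3 -m handwheel '[[0,0.03,0,0.002,0,0,-1],[0,0.06,0,0.002,0,0,-1],[0,0.09,0,0.002,0,0,-1],[0,0.12,0,0.002,0,0,-1],[0,0.14,0,0.002,0,0,-1],[0,0.148,0,0.002,0,0,-1],[0,0.148,-0.001,0.002,0,0,-1],[0,0.148,-0.001,0.002,0,0,-1]]'; python3 -c "
from h import *
rel([.4585,-.3415,-.04],np.radians(85.9));
c=optics.camera('wrist'); f=c['frame']
cv2.imwrite(f'pics/d2.png',f)
c=optics.camera('scene'); cv2.imwrite('pics/d2t.png',cv2.resize(c['frame'][170:300,280:440],None,fx=5,fy=4.5))"
```

```text
t: 14.38
position: [0.4593, -0.3417, -0.0216]
eef_rot: [-1.244, -1.158, 1.156]
wrist_force: [0.5, -0.7, -0.3]
width: 0.0854
pos [ 0.4593 -0.3417 -0.0216] t 14.38 jawyaw 85.9 down 1.0 width 0.0854 F [ 0.5 -0.7 -0.3]
shift [0.0001 0.0184 0.0009] turn [ 0.0021  0.0005 -0.0001] qpos [-0.7   0.36  1.5   0.    1.28 -2.2 ]
```

View pics/d2.png

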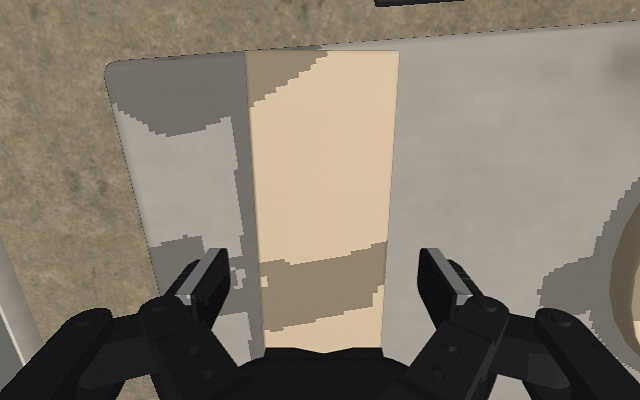

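View pics/d2t.png

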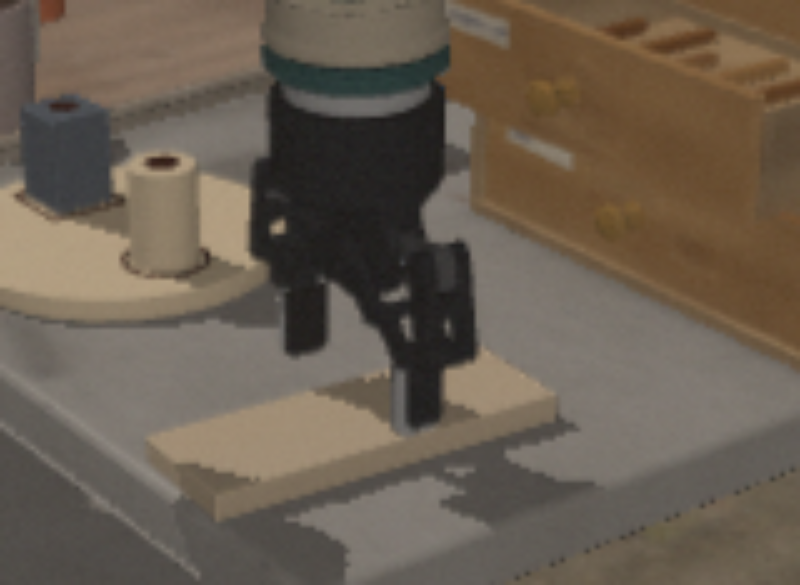

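```bash
python3 -m handwheel '[[0,0.009,0.001,0.002,0,0,-1],[0,0.018,0.001,0.002,0,0,-1],[0,0.018,0.001,0.002,0,0,-1],[0,0.018,0.001,0.002,0,0,-1]]'; python3 -c "
from h import *
rel([.4585,-.3415,-.04],np.radians(85.9));
c=optics.camera('scene'); cv2.imwrite('pics/d3t.png',cv2.resize(c['frame'][170:300,280:440],None,fx=5,fy=4.5))"
```

```text
t: 14.82
position: [0.4584, -0.3417, -0.0394]
eef_rot: [-1.243, -1.157, 1.157]
wrist_force: [0.7, -0.1, 0.1]
width: 0.0857
pos [ 0.4584 -0.3417 -0.0394] t 14.82 jawyaw 85.9 down 1.0 width 0.0857 F [ 0.7 -0.1  0.1]
shift [ 0.0002  0.0006 -0.0001] turn [ 0.0004  0.0006 -0.0005] qpos [-0.71  0.38  1.5  -0.    1.25 -2.2 ]
```

View pics/d3t.png

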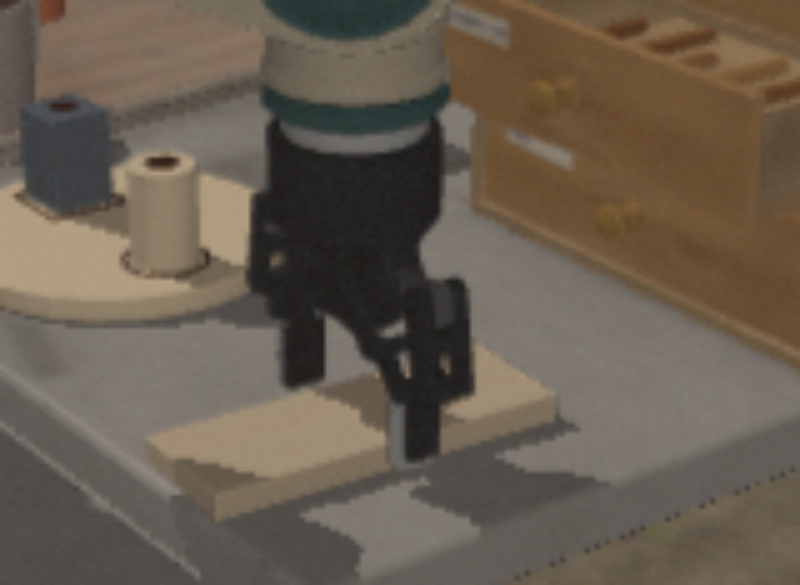

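```bash
python3 -m handwheel '[[0,0,0,0,0,0,-0.8],[0,0,0,0,0,0,-0.5],[0,0,0,0,0,0,0.0],[0,0,0,0,0,0,0.2],[0,0,0,0,0,0,0.2],[0,0,0,0,0,0,0.2]]' 80; python3 -c "
from h import *
rel([.4585,-.3415,-.04],np.radians(85.9));
c=optics.camera('scene'); cv2.imwrite('pics/d4t.png',cv2.resize(c['frame'][170:300,280:440],None,fx=5,fy=4.5))"
```

```text
t: 15.37
position: [0.4593, -0.3424, -0.0379]
eef_rot: [-1.245, -1.158, 1.157]
wrist_force: [-0.9, -0.8, 5.9]
width: 0.062
pos [ 0.4593 -0.3424 -0.0379] t 15.37 jawyaw 85.9 down 1.0 width 0.062 F [-0.9 -0.8  5.9]
shift [0.0009 0.0021 0.0008] turn [ 0.0026  0.0006 -0.0019] qpos [-0.71  0.38  1.5  -0.    1.25 -2.2 ]
```

View pics/d4t.png

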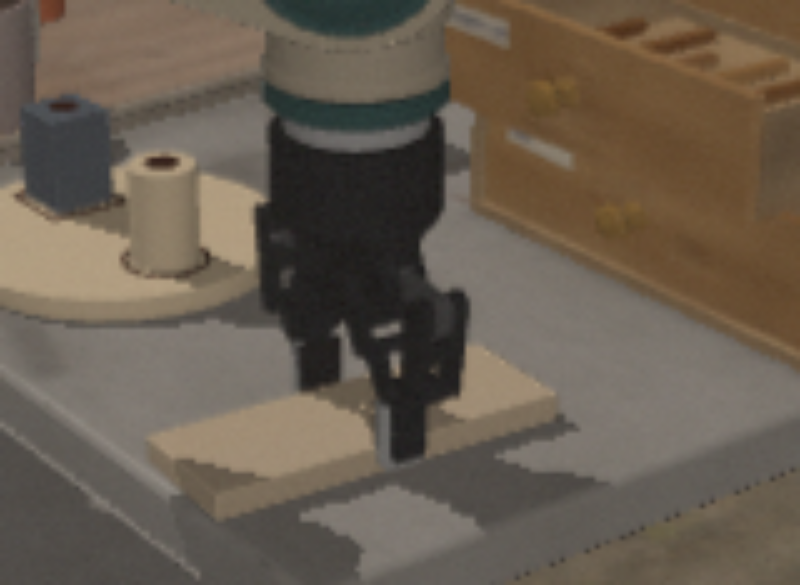

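```bash
python3 -m handwheel '[[0,-0.01,0,0,0,0,0.2],[0,-0.03,0,0,0,0,0.2],[0,-0.06,0,0,0,0,0.2],[0,-0.09,0,0,0,0,0.2],[0,-0.12,0,0,0,0,0.2],[0,-0.15,0,0,0,0,0.2],[0,-0.16,0,0,0,0,0.2]]' 80; python3 -c "
from h import *
rel([.484,-.095,.12],np.radians(-1));
c=optics.camera('scene'); cv2.imwrite('pics/d5t.png',cv2.resize(c['frame'][130:290,280:440],None,fx=4.5,fy=3.7))"
```

```text
t: 16.0
position: [0.4601, -0.3431, 0.1273]
eef_rot: [-1.252, -1.159, 1.158]
wrist_force: [0.5, -0.6, -2.2]
width: 0.0621
pos [ 0.4601 -0.3431  0.1273] t 16.0 jawyaw 85.9 down 1.0 width 0.0621 F [ 0.5 -0.6 -2.2]
shift [ 0.2492  0.0058 -0.0062] turn [1.0900e-02 1.5173e+00 1.3000e-03] qpos [-0.71  0.21  1.36 -0.    1.56 -2.2 ]
```

View pics/d5t.png

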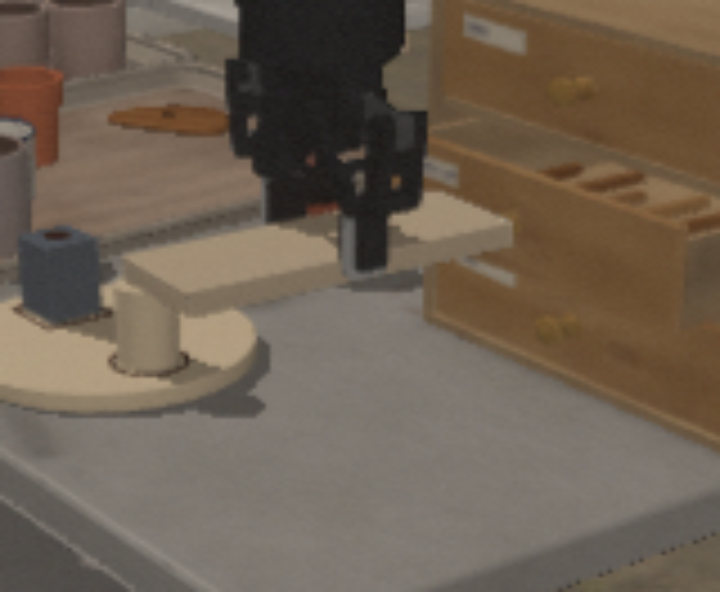

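```bash
python3 -m handwheel '[[0.02,0,0,0,0.1,0,0.2],[0.05,0,-0.002,0,0.2,0,0.2],[0.08,0,-0.002,0,0.32,0,0.2],[0.11,0,-0.003,0,0.44,0,0.2],[0.14,0,-0.003,0,0.56,0,0.2],[0.17,0,-0.004,0,0.68,0,0.2],[0.2,0,-0.005,0,0.8,0,0.2],[0.22,0,-0.006,0.005,0.92,0,0.2]]' 80; python3 -c "
from h import *
rel([.484,-.095,.10],np.radians(-1));
"
```

```text
t: 16.72
position: [0.4807, -0.1214, 0.1233]
eef_rot: [-1.526, -0.45, 0.451]
wrist_force: [0.6, 0.8, -3.2]
width: 0.0619
pos [ 0.4807 -0.1214  0.1233] t 16.72 jawyaw 33.0 down 1.0 width 0.0619 F [ 0.6  0.8 -3.2]
shift [0.0172 0.0232 0.0204] turn [ 2.600e-03  5.927e-01 -5.000e-04] qpos [-0.32  0.    1.59 -0.    1.54 -0.9 ]
```

```bash
python3 -m handwheel '[[0.005,0,0.005,0,0.12,0,0.2],[0.01,0,0.01,0,0.24,0,0.2],[0.015,0,0.015,0,0.36,0,0.2],[0.017,0,0.02,0,0.48,0,0.2],[0.017,0.02,0.02,0.002,0.593,0,0.2],[0.017,0.023,0.02,0.002,0.593,0,0.2],[0.017,0.023,0.02,0.002,0.593,0,0.2]]' 80; python3 -c "
from h import *
rel([.484,-.095,.05],np.radians(-1));
for n in ('scene','top','wrist'):
  c=optics.camera(n); cv2.imwrite(f'pics/e1{n}.png',c['frame'] if n=='wrist' else cv2.resize(c['frame'][150:300,240:440],None,fx=4,fy=4))"
```

```text
t: 17.3
position: [0.482, -0.0949, 0.0969]
eef_rot: [-1.57, 0.017, -0.006]
wrist_force: [-0.1, 0.1, -3.8]
width: 0.0615
pos [ 0.482  -0.0949  0.0969] t 17.3 jawyaw -0.8 down 1.0 width 0.0615 F [-0.1  0.1 -3.8]
shift [ 0.0023  0.0469 -0.0001] turn [-0.0009  0.0031 -0.0067] qpos [-0.27  0.02  1.63 -0.    1.5  -0.25]
```

View pics/e1scene.png

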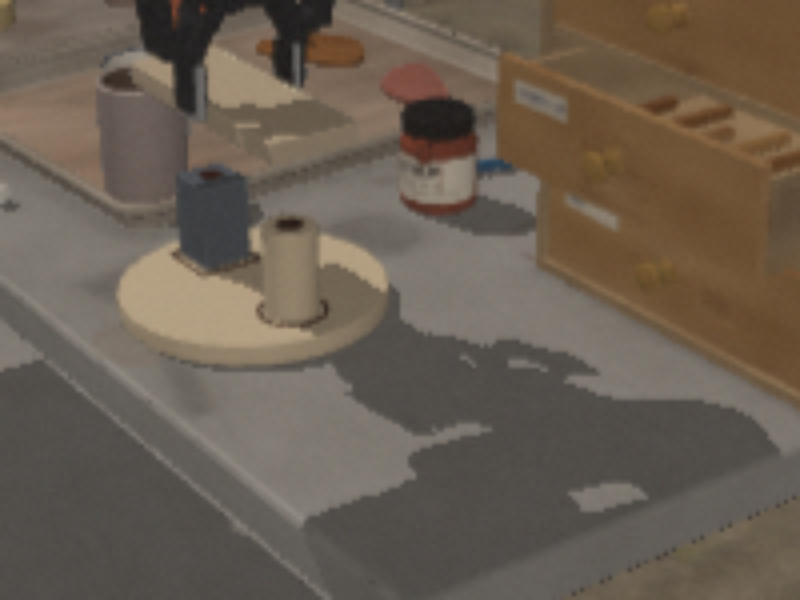

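View pics/e1top.png

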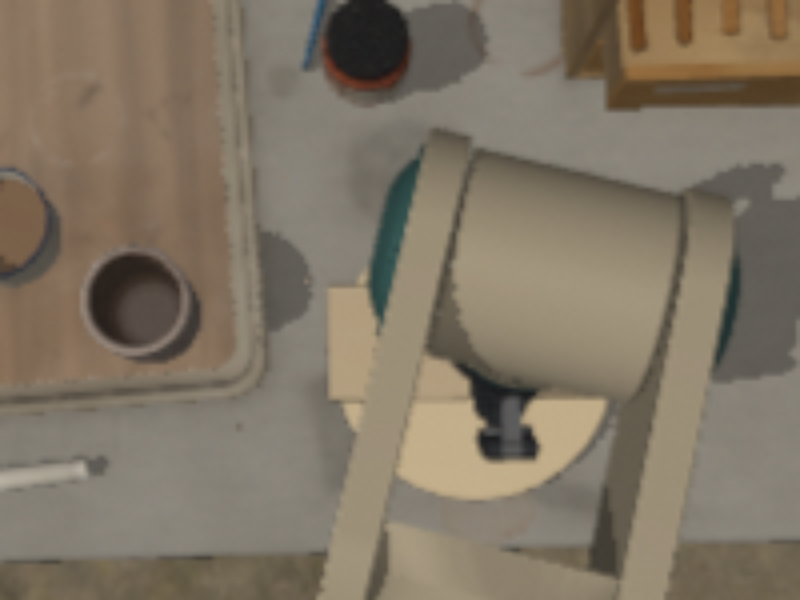

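View pics/e1wrist.png

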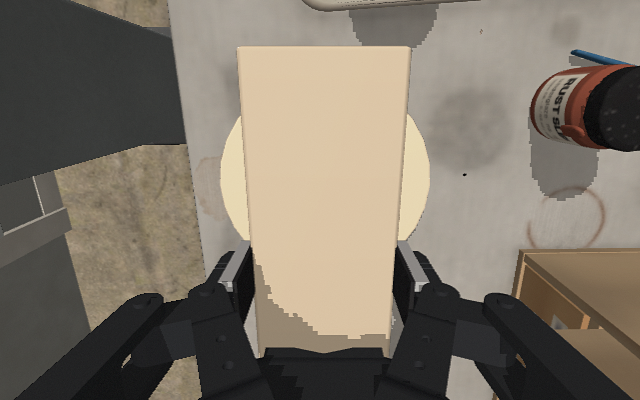

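```bash
python3 - <<'E'
from h import *
c=optics.camera("wrist");z=env.get_obs()["position"][2]+.054
A,B=ray(c,238.5,46,z),ray(c,411,46.5,z);print(A,B,(A+B)/2,env.get_obs()["position"])
t=optics.camera("top");
for p in ((328,287),(328,399)): print(ray(t,240+p[0]/4,150+p[1]/4,z))
E
python3 -m handwheel '[[0.001,0.015,0,0,0,-0.003,0.2],[0.002,0.03,0,0,0.003,-0.006,0.2],[0.002,0.045,0,0,0.003,-0.006,0.2],[0.002,0.05,0,0,0.003,-0.006,0.2],[0.002,0.05,0,0,0.003,-0.006,0.2]]' 80; python3 -c "
from h import *
rel([.484,-.095,.04],np.radians(-1));
for n in ('scene','wrist'):
  c=optics.camera(n); cv2.imwrite(f'pics/e2{n}.png',c['frame'] if n=='wrist' else cv2.resize(c['frame'][150:280,240:400],None,fx=5,fy=4.6))"
```

```text
[ 0.45517782 -0.0039588   0.15460599] [ 0.51671795 -0.00502342  0.15460599] [ 0.48594789 -0.00449111  0.15460599] [ 0.48431175 -0.09568698  0.10060599]
[ 0.51391854 -0.00555605  0.15460599]
[ 0.45172225 -0.00381173  0.15460599]
t: 17.97
position: [0.4856, -0.0957, 0.0497]
eef_rot: [-1.571, 0.012, -0.018]
wrist_force: [0.4, 0.3, -3.2]
width: 0.062
pos [ 0.4856 -0.0957  0.0497] t 17.97 jawyaw -1.1 down 1.0 width 0.062 F [ 0.4  0.3 -3.2]
shift [-0.0017  0.0097  0.0006] turn [ 0.0003 -0.0016  0.0043] qpos [-0.27  0.06  1.68  0.    1.39 -0.25]
```

View pics/e2scene.png

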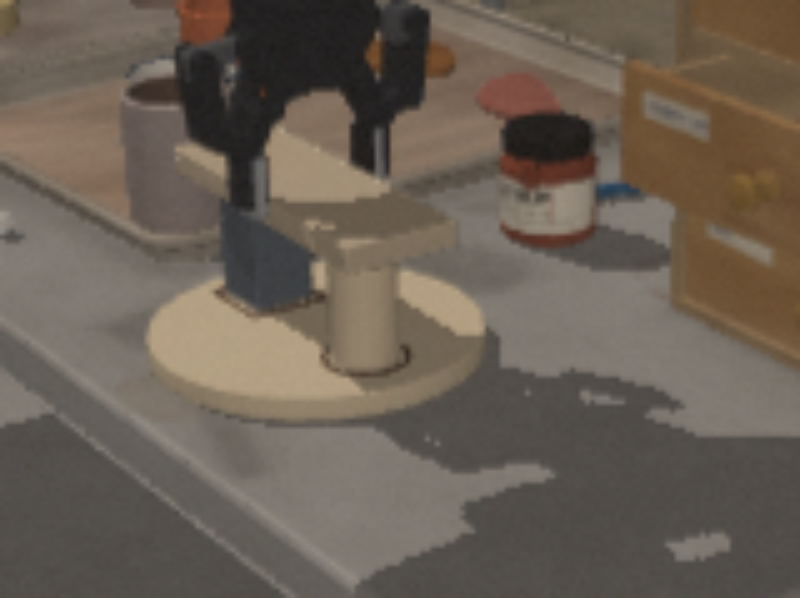

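```bash
python3 -m handwheel '[[-0.0015,0.004,0,0,-0.001,0.004,0.2],[-0.0015,0.008,0,0,-0.001,0.004,0.2],[-0.0015,0.009,0,0,-0.001,0.004,0.2],[-0.0015,0.009,0,0,-0.001,0.004,0.2]]' 80; python3 -c "
from h import *
rel([.484,-.095,.038],np.radians(-1))"; python3 -m handwheel '[[0,0.001,0,0,0,0,0.2],[0,0.002,0,0,0,0,0.2],[0,0.002,0,0,0,0,0.2]]' 80;  python3 -c "
from h import *
rel([.484,-.095,.037],np.radians(-1))"
```

```text
t: 18.4
position: [0.4853, -0.0959, 0.0425]
eef_rot: [-1.572, 0.012, -0.017]
wrist_force: [0.2, -0.7, -3.0]
width: 0.0616
pos [ 0.4853 -0.0959  0.0425] t 18.4 jawyaw -1.0 down 1.0 width 0.0616 F [ 0.2 -0.7 -3. ]
shift [-0.0014  0.0045  0.0009] turn [ 0.0011 -0.0007  0.0033] qpos [-0.27  0.07  1.69 -0.    1.38 -0.25]
t: 18.65
position: [0.4852, -0.0959, 0.0403]
eef_rot: [-1.572, 0.012, -0.017]
wrist_force: [1.1, -0.5, -3.3]
width: 0.0613
pos [ 0.4852 -0.0959  0.0403] t 18.65 jawyaw -1.0 down 1.0 width 0.0613 F [ 1.1 -0.5 -3.3]
shift [-0.0013  0.0033  0.0008] turn [ 0.001  -0.0007  0.003 ] qpos [-0.27  0.07  1.69 -0.    1.37 -0.25]
```

```bash
python3 -m handwheel '[[-0.001,0.001,0,0,0,0.003,0.2],[-0.001,0.002,0,0,0,0.003,0.2],[-0.001,0.0025,0,0,0,0.003,0.2],[-0.001,0.0025,0,0,0,0.003,0.2]]' 80; python3 -c "
from h import *
rel([.484,-.095,.037],np.radians(-1))"; python3 -m handwheel '[[0,0.001,0,0,0,0,0.2],[0,0.001,0,0,0,0,0.2],[0,0.001,0,0,0,0,0.2]]' 80;  python3 -c "
from h import *
rel([.484,-.095,.037],np.radians(-1))"
```

```text
t: 18.98
position: [0.4842, -0.0958, 0.0376]
eef_rot: [-1.572, 0.014, -0.014]
wrist_force: [0.8, -0.1, -3.7]
width: 0.0618
pos [ 0.4842 -0.0958  0.0376] t 18.98 jawyaw -1.0 down 1.0 width 0.0618 F [ 0.8 -0.1 -3.7]
shift [-0.0002  0.0006  0.0008] turn [ 0.001  -0.0007 -0.0002] qpos [-0.27  0.08  1.69 -0.    1.37 -0.25]
t: 19.23
position: [0.4844, -0.0959, 0.0371]
eef_rot: [-1.572, 0.014, -0.015]
wrist_force: [-1.1, 0.4, 1.0]
width: 0.0618
pos [ 0.4844 -0.0959  0.0371] t 19.23 jawyaw -1.0 down 1.0 width 0.0618 F [-1.1  0.4  1. ]
shift [-0.0004  0.0001  0.0009] turn [ 0.0012 -0.0007  0.0005] qpos [-0.27  0.08  1.7  -0.    1.37 -0.25]
```

Contact (the 3.5 N of weight has left the wrist). Release and lift.

```bash
python3 -m handwheel '[[0,0.0005,0,0,0,0,-0.4],[0,0.0005,0,0,0,0,-0.6],[0,0,0,0,0,0,-1],[0,0,0,0,0,0,-1],[0,-0.03,0,0,0,0,-1],[0,-0.07,0,0,0,0,-1],[0,-0.1,0,0,0,0,-1],[0,-0.11,0,0,0,0,-1]]' 40; python3 -c "
from h import *
rel([.518,.112,.16],0);
for n in ('scene','wrist'):
  c=optics.camera(n); cv2.imwrite(f'pics/e3{n}.png',c['frame'] if n=='wrist' else cv2.resize(c['frame'][150:280,240:400],None,fx=5,fy=4.6))"
```

```text
t: 19.9
position: [0.4866, -0.0964, 0.1529]
eef_rot: [-1.574, 0.007, -0.021]
wrist_force: [1.1, 0.0, 1.2]
width: 0.0854
pos [ 0.4866 -0.0964  0.1529] t 19.9 jawyaw -1.0 down 1.0 width 0.0854 F [1.1 0.  1.2]
shift [ 0.0277 -0.0076  0.2089] turn [ 0.0034 -0.0181  0.0089] qpos [-0.27 -0.02  1.56 -0.    1.6  -0.25]
```

View pics/e3scene.png

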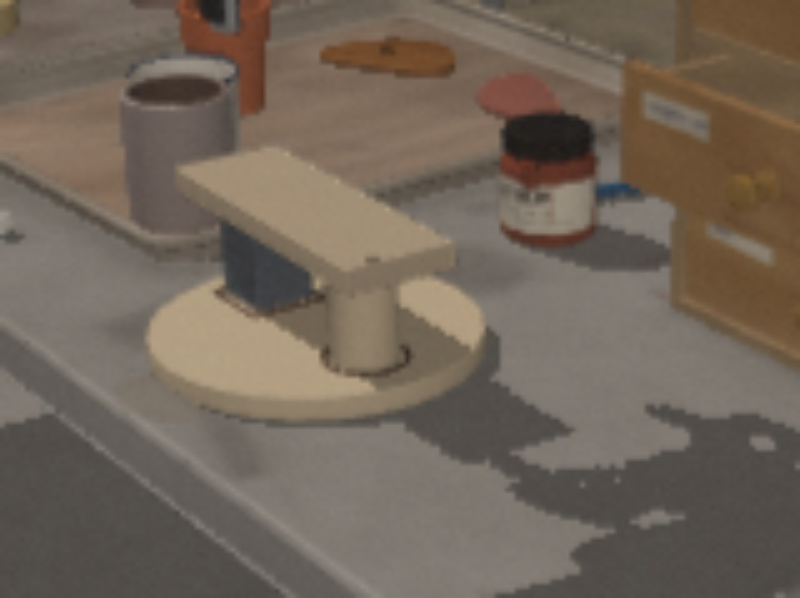

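View pics/e3wrist.png

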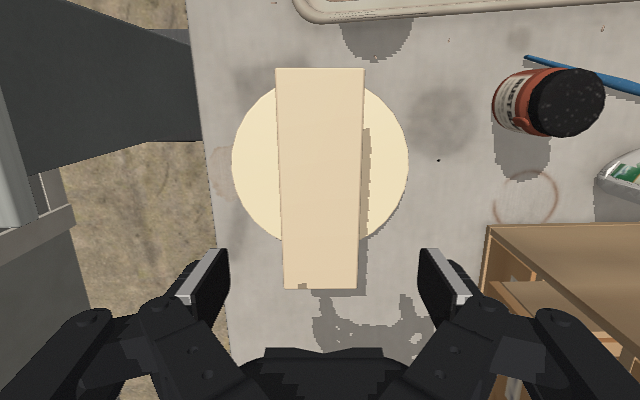

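```bash
python3 - <<'E'
from h import *
c=optics.camera("wrist")
P=np.array([ray(c,*p,.091) for p in ((275.5,68),(365.5,68),(358,289),(284,289))]);print(P.round(4),P.mean(0).round(4))
rel([.640,.268,.12],np.radians(-20))
E
```

```text
[[ 0.4547 -0.0043  0.091 ]
 [ 0.5169 -0.0053  0.091 ]
 [ 0.5144 -0.182   0.091 ]
 [ 0.4512 -0.1806  0.091 ]] [ 0.4843 -0.093   0.091 ]
pos [ 0.4847 -0.0959  0.1472] t 20.05 jawyaw -1.0 down 1.0 width 0.0854 F [ 0.9  0.6 -0.7]
shift [0.1487 0.0269 0.3667] turn [0.0012 0.3309 0.002 ] qpos [-0.27 -0.02  1.57 -0.    1.59 -0.25]
```

```bash
python3 -m handwheel '[[0.015,0,0.036,0,0.1,0,-1],[0.03,0,0.072,0,0.2,0,-1],[0.045,0,0.108,0,0.33,0,-1],[0.06,0,0.144,0,0.33,0,-1],[0.075,0,0.18,0,0.33,0,-1],[0.09,0,0.216,0,0.33,0,-1],[0.105,0,0.252,0,0.33,0,-1],[0.12,0,0.288,0,0.33,0,-1]]'; python3 -c "
from h import *
rel([.640,.268,.12],np.radians(-20))"
```

```text
t: 20.72
position: [0.6093, 0.1916, 0.1437]
eef_rot: [-1.557, 0.275, -0.272]
wrist_force: [1.1, -0.4, 1.1]
width: 0.0851
pos [0.6093 0.1916 0.1437] t 20.72 jawyaw -19.9 down 1.0 width 0.0851 F [ 1.1 -0.4  1.1]
shift [0.0029 0.0234 0.0824] turn [ 0.0034  0.0011 -0.0014] qpos [ 0.25  0.4   1.1  -0.    1.64  0.6 ]
```

```bash
python3 -m handwheel '[[0.001,0,0.035,0,0,0,-1],[0.003,0.01,0.07,0,0,0,-1],[0.003,0.02,0.082,0.003,0,0,-1],[0.003,0.02,0.082,0.003,0,0,-1],[0.003,0.02,0.082,0.003,0,0,-1]]'; python3 -c "
from h import *
rel([.640,.268,.06],np.radians(-20))
for n in ('top','wrist'):
  c=optics.camera(n); print(proj(c,[.64,.268,.082])); cv2.imwrite(f'pics/f1{n}.png',c['frame'] if n=='wrist' else cv2.resize(c['frame'][130:260,170:320],None,fx=5,fy=4.6))"
```

```text
t: 21.13
position: [0.6387, 0.2673, 0.1197]
eef_rot: [-1.557, 0.278, -0.267]
wrist_force: [0.5, -0.8, 0.4]
width: 0.0853
pos [0.6387 0.2673 0.1197] t 21.13 jawyaw -19.9 down 1.0 width 0.0853 F [ 0.5 -0.8  0.4]
shift [0.0014 0.0596 0.0014] turn [ 0.0045  0.0019 -0.0058] qpos [0.34 0.57 0.92 0.   1.66 0.69]
[210.79412522 178.10617632]
[323.95353522 199.94978071]
```

View pics/f1wrist.png

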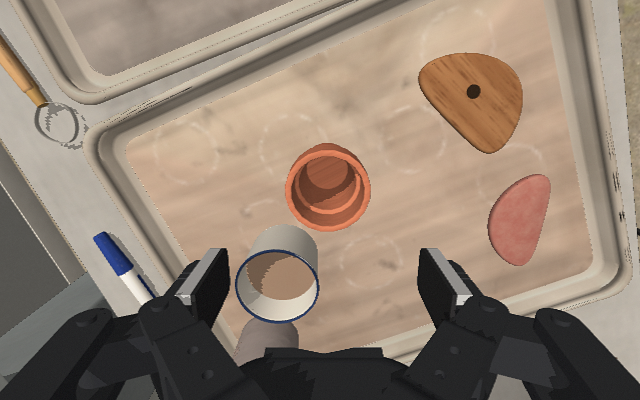

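```bash
python3 - <<'E'
from h import *
c=optics.camera("wrist"); f=c["frame"]; hsv=cv2.cvtColor(f,cv2.COLOR_BGR2HSV)
m=(hsv[...,0]<14)&(hsv[...,1]>120); m[:,:280]=0;m[:,380:]=0;m[:130]=0;m[240:]=0
ys,xs=np.nonzero(m);print(xs.min(),xs.max(),ys.min(),ys.max())
for p in ((328,190),(285.5,190),(370.5,190),(328,231)): print(ray(c,*p,.082).round(4))
k=ray(c,277.5,285.5,.066);print("cup",k)
for y in (-20,-40,-60):
    P=np.array(ray(c,328,190,.082)[:2]);a=np.radians(y);X=np.array([np.cos(a),np.sin(a)]);N=np.array([-X[1],X[0]])
    d=k[:2]-P; print(y,"cup in jaw axes",(d@X).round(4),(d@N).round(4))
E
```

```text
284 368 143 230
[0.6457 0.2734 0.082 ]
[0.6171 0.2837 0.082 ]
[0.6742 0.263  0.082 ]
[0.6349 0.2433 0.082 ]
cup [0.57574234 0.20389627 0.066     ]
-20 cup in jaw axes -0.042 -0.0892
-40 cup in jaw axes -0.0089 -0.0982
-60 cup in jaw axes 0.0252 -0.0953
```

View pics/f1top.png

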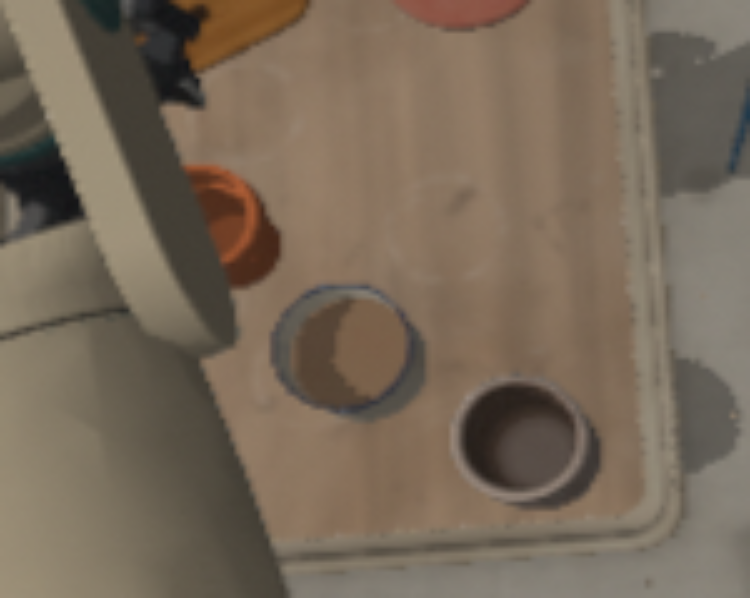

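```bash
python3 -m handwheel '[[0.002,0.025,0.003,0.003,0,-0.005,-1],[0.003,0.045,0.004,0.003,0,-0.005,-1],[0.003,0.055,0.004,0.003,0,-0.005,-1],[0.003,0.055,0.004,0.003,0,-0.005,-1],[0.003,0.055,0.004,0.003,0,-0.005,-1]]'; python3 -c "
from h import *
rel([.6425,.2705,.02],np.radians(-20))
for n in ('wrist','scene'):
  c=optics.camera(n); print(n,proj(c,[.6425,.2705,.082])); cv2.imwrite(f'pics/f2{n}.png',c['frame'] if n=='wrist' else cv2.resize(c['frame'][100:210,220:360],None,fx=5.5,fy=5.4))"
```

```text
t: 21.7
position: [0.6443, 0.2683, 0.0695]
eef_rot: [-1.551, 0.271, -0.278]
wrist_force: [-0.2, -0.3, 0.5]
width: 0.0853
pos [0.6443 0.2683 0.0695] t 21.7 jawyaw -20.1 down 1.0 width 0.0853 F [-0.2 -0.3  0.5]
shift [-0.0026  0.0495  0.0013] turn [-0.0025 -0.0012  0.0039] qpos [ 0.34  0.6   0.98 -0.    1.56  0.69]
wrist [319.34331427 229.7016544 ]
scene [284.03717412 150.0797596 ]
```

View pics/f2wrist.png

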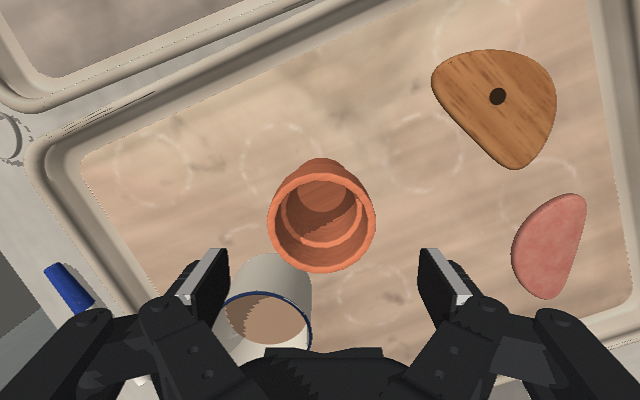

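View pics/f2scene.png

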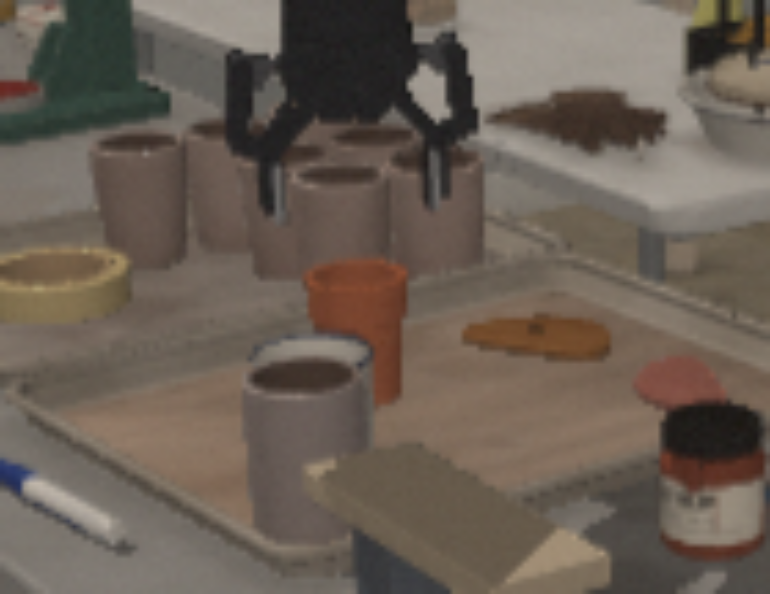

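```bash
python3 - <<'E'
from h import *
c=optics.camera("wrist");P=ray(c,322,222.5,.082);print(P)
s=optics.camera("scene");print(ray(s,220+357/5.5,100+276/5.4,.082))
# row-direction triangulation top+scene
t=optics.camera("top");print(ray(t,210.5,178,.082))
rel([.6435,.2715,0.01],np.radians(-20))
E
```

```text
[0.64597235 0.27406726 0.082     ]
[0.63930936 0.25922601 0.082     ]
[0.64029427 0.2687411  0.082     ]
pos [0.6449 0.2692 0.0705] t 21.95 jawyaw -20.0 down 1.0 width 0.0852 F [ 0.  -0.2 -0. ]
shift [-0.0024  0.0605  0.0015] turn [-0.0041 -0.0004  0.0057] qpos [ 0.34  0.6   0.97 -0.    1.56  0.69]
```

```bash
python3 -m handwheel '[[-0.002,0.02,0.001,-0.004,0,0.005,-1],[-0.002,0.04,0.001,-0.004,0,0.005,-1],[-0.002,0.06,0.001,-0.004,0,0.005,-1],[-0.002,0.062,0.001,-0.004,0,0.005,-1],[-0.002,0.062,0.001,-0.004,0,0.005,-1]]'; python3 -c "
from h import *
rel([.643,.271,.005],np.radians(-20))
for n in ('wrist','scene'):
  c=optics.camera(n); print(n,proj(c,[.643,.271,.082])); cv2.imwrite(f'pics/f3{n}.png',c['frame'] if n=='wrist' else cv2.resize(c['frame'][100:210,220:360],None,fx=5.5,fy=5.4))"
```

```text
t: 22.37
position: [0.643, 0.2707, 0.0075]
eef_rot: [-1.555, 0.275, -0.273]
wrist_force: [0.5, 0.5, 0.7]
width: 0.0855
pos [0.643  0.2707 0.0075] t 22.37 jawyaw -20.0 down 1.0 width 0.0855 F [0.5 0.5 0.7]
shift [-0.0001  0.0025  0.0003] turn [ 0.0015 -0.0005 -0.0012] qpos [ 0.35  0.66  1.02 -0.    1.46  0.7 ]
wrist [323.14800535 299.1933265 ]
scene [284.09286894 150.01348071]
```

View pics/f3wrist.png

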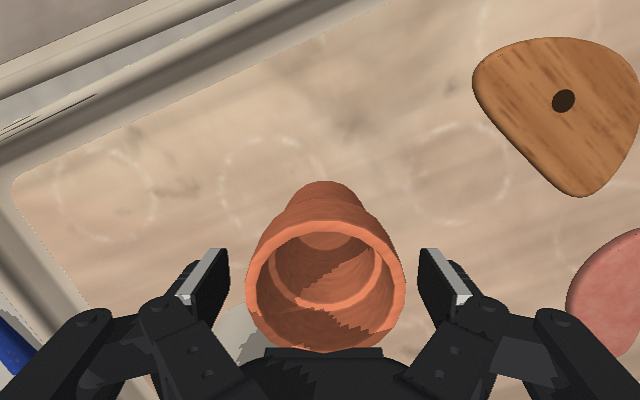

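View pics/f3scene.png

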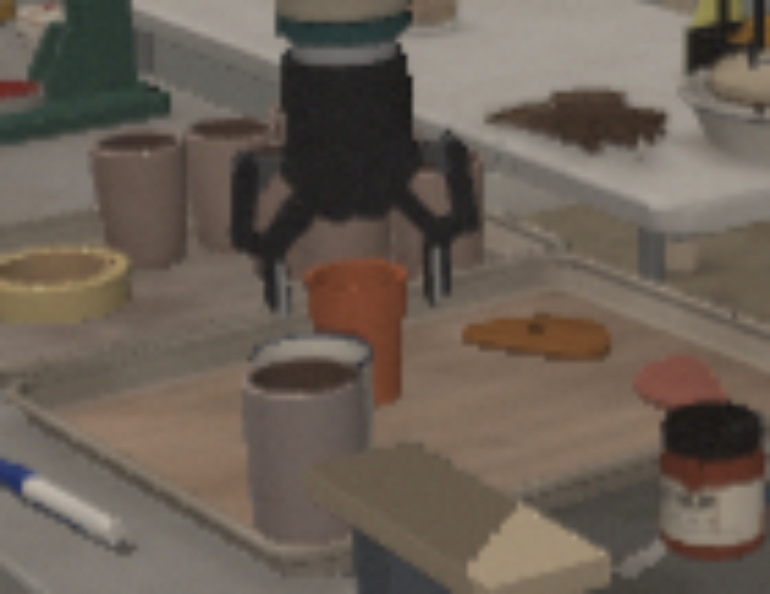

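```bash
python3 - <<'E'
from h import *
c=optics.camera("wrist");f=c["frame"]; P=ray(c,326,286,.082);print(P)
th=np.linspace(0,2*np.pi,73)
for C in ((.643,.271),(.6447,.2745),P[:2]):
    Q=np.array([proj(c,[C[0]+.031*np.cos(a),C[1]+.031*np.sin(a),.082]) for a in th]); print(C,Q.min(0).round(1),Q.max(0).round(1))
rel([P[0],P[1],.004],np.radians(-20))
E
```

```text
[0.64663135 0.27463155 0.082     ]
(0.643, 0.271) [240.6 222.6] [400.1 360.3]
(0.6447, 0.2745) [240.9 212.5] [401.8 352.8]
[0.64663135 0.27463155] [245.4 210.5] [406.6 351.3]
pos [0.6449 0.2713 0.0109] t 22.52 jawyaw -20.0 down 1.0 width 0.0856 F [ 0.6 -0.7  0.2]
shift [0.0005 0.0069 0.0037] turn [-0.0023 -0.0005  0.0034] qpos [ 0.35  0.66  1.02 -0.    1.46  0.7 ]
```

```bash
python3 - <<'E'
from h import *
c=optics.camera("wrist");f=c["frame"]; hsv=cv2.cvtColor(f,cv2.COLOR_BGR2HSV)
cv2.imwrite("pics/f4.png",cv2.resize(f[150:370,200:450],None,fx=3,fy=2.7))
b=f.astype(int); 
m=(hsv[...,0]<14)&(hsv[...,1]>110)
for r in (250,270,286,300,320): 
    xs=np.nonzero(m[r,230:430])[0]+230; print(r,xs.min(),xs.max())
col=hsv[200:365,326]; print([(200+i,int(v[2]),int(v[1])) for i,v in enumerate(col) if i%3==0])
th=np.linspace(0,2*np.pi,73)
for C in ((.643,.271),(.645,.273),(.6465,.2745)):
    Q=np.array([proj(c,[C[0]+.031*np.cos(a),C[1]+.031*np.sin(a),.082]) for a in th]); print(C,Q.min(0).round(1),Q.max(0).round(1))
print(env.get_obs()["position"])
E
```

```text
250 253 389
270 246 397
286 244 399
300 245 398
320 254 390
[(200, 149, 149), (203, 147, 151), (206, 150, 148), (209, 147, 146), (212, 156, 150), (215, 154, 149), (218, 169, 149), (221, 227, 147), (224, 215, 147), (227, 208, 150), (230, 158, 148), (233, 146, 148), (236, 151, 147), (239, 157, 151), (242, 153, 148), (245, 153, 148), (248, 158, 150), (251, 111, 152), (254, 111, 145), (257, 108, 149), (260, 109, 147), (263, 113, 147), (266, 114, 143), (269, 112, 148), (272, 170, 149), (275, 171, 146), (278, 152, 148), (281, 175, 149), (284, 162, 148), (287, 164, 148), (290, 162, 150), (293, 170, 149), (296, 165, 148), (299, 165, 147), (302, 232, 146), (305, 227, 145), (308, 196, 147), (311, 165, 148), (314, 103, 149), (317, 107, 150), (320, 108, 149), (323, 107, 148), (326, 106, 149), (329, 111, 149), (332, 111, 145), (335, 105, 148), (338, 104, 145), (341, 111, 147), (344, 115, 153), (347, 153, 150), (350, 154, 147), (353, 36, 71), (356, 40, 6), (359, 29, 26), (362, 37, 21)]
(0.643, 0.271) [240.4 222.4] [399.3 359.7]
(0.645, 0.273) [243.1 215.8] [402.9 354.8]
(0.6465, 0.2745) [245.  210.8] [405.6 351. ]
[0.64490896 0.27130702 0.01090919]
```

View pics/f4.png

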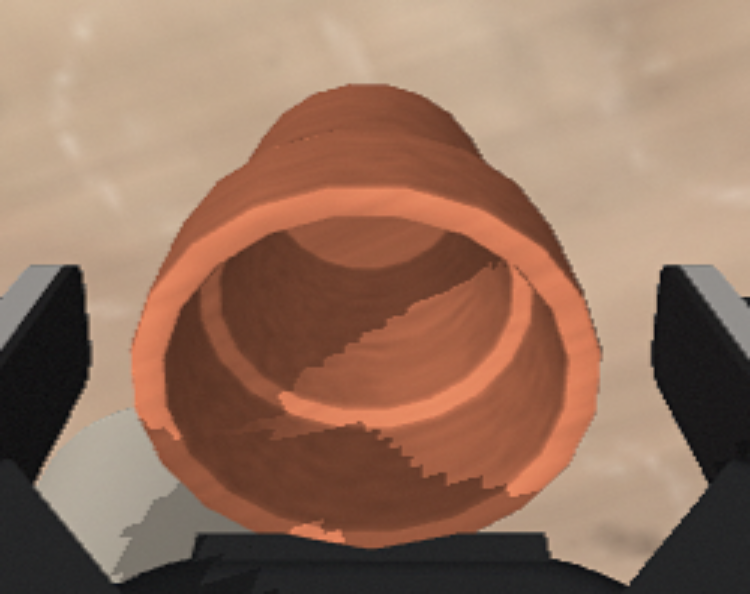

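```bash
python3 -m handwheel '[[-0.0005,0.005,0.001,-0.002,0,0.003,-1],[-0.0005,0.006,0.001,-0.002,0,0.003,-1],[-0.0005,0.006,0.001,-0.002,0,0.003,-0.6],[-0.0005,0.006,0.001,-0.002,0,0.003,0],[-0.0005,0.006,0.001,-0.002,0,0.003,0],[-0.0005,0.006,0.001,-0.002,0,0.003,0],[-0.0005,0.006,0.001,-0.002,0,0.003,0]]' 30; python3 -c "
from h import *
rel([.644,.2725,.005],np.radians(-20))
for n in ('wrist','scene'):
  c=optics.camera(n); cv2.imwrite(f'pics/f5{n}.png',c['frame'] if n=='wrist' else cv2.resize(c['frame'][100:210,220:360],None,fx=5.5,fy=5.4))"
```

```text
t: 23.15
position: [0.645, 0.2726, 0.0054]
eef_rot: [-1.553, 0.273, -0.275]
wrist_force: [-1.0, 0.6, 2.1]
width: 0.0602
pos [0.645  0.2726 0.0054] t 23.15 jawyaw -20.0 down 1.0 width 0.0602 F [-1.   0.6  2.1]
shift [-0.0009  0.0004 -0.0004] turn [-0.0008 -0.0004  0.0009] qpos [0.35 0.67 1.02 0.   1.46 0.7 ]
```

View pics/f5wrist.png

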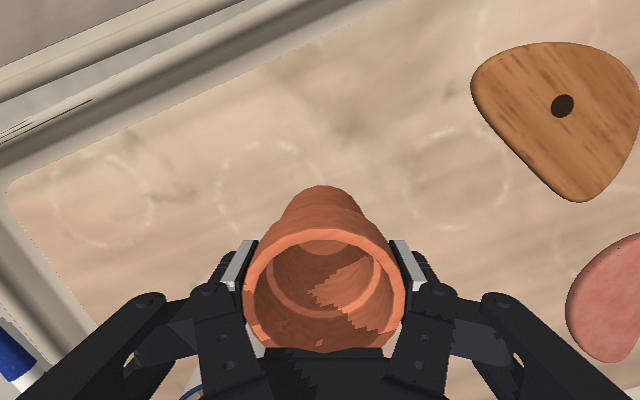

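View pics/f5scene.png

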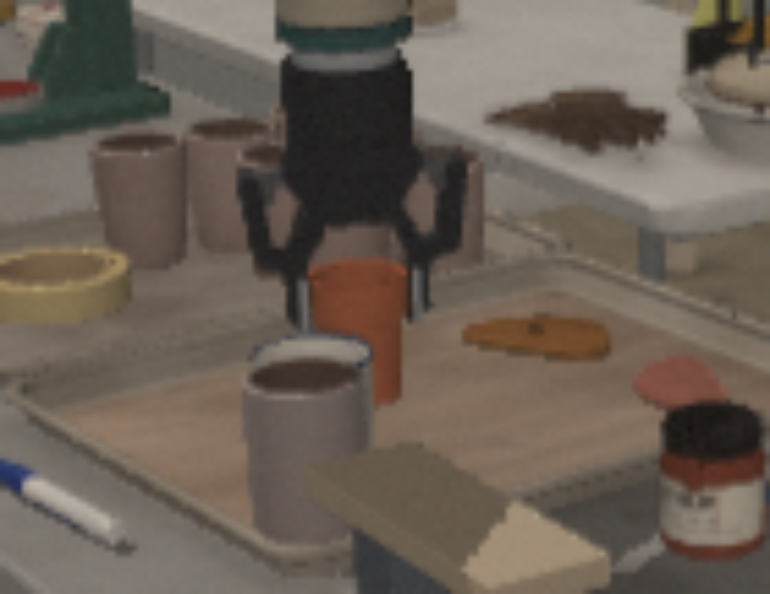

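```bash
python3 - <<'E'
from h import *
c=optics.camera("wrist");o=env.get_obs();M=Ro.from_rotvec(o["eef_rot"]).as_matrix();print(o["position"])
th=np.linspace(0,2*np.pi,73)
for dz in (-.003,0,.003,.006):
  C=o["position"]+M@[0,0,dz]
  Q=np.array([proj(c,[C[0]+.031*np.cos(a),C[1]+.031*np.sin(a),.082]) for a in th]); print(dz,Q.min(0).round(1),Q.max(0).round(1))
E
python3 -m handwheel '[[0,-0.01,0,0,0,0,0],[0,-0.04,0,0,0,0,0],[0,-0.08,0,0,0,0,0],[0,-0.12,0,0,0,0,0],[0,-0.15,0,0,0,0,0],[0,-0.17,0,0,0,0,0],[0,-0.17,0,0,0,0,0]]' 30;python3 -c "
from h import *
rel([.484,-.145,.18],np.radians(0))
for n in ('wrist','scene'):
  c=optics.camera(n); cv2.imwrite(f'pics/f6{n}.png',c['frame'] if n=='wrist' else cv2.resize(c['frame'][50:210,200:400],None,fx=4,fy=3.7))"
```

```text
[0.64495071 0.27263612 0.0053128 ]
-0.003 [241.2 234.3] [406.3 374.8]
0 [240.6 226.3] [406.9 368.9]
0.003 [240.  218.2] [407.5 362.9]
0.006 [239.4 210. ] [408.2 356.8]
t: 23.88
position: [0.6466, 0.273, 0.1825]
eef_rot: [-1.548, 0.266, -0.282]
wrist_force: [0.0, -0.4, -0.1]
width: 0.0604
pos [0.6466 0.273  0.1825] t 23.88 jawyaw -20.0 down 0.9999 width 0.0604 F [ 0.  -0.4 -0.1]
shift [-0.0096 -0.0008 -0.4484] turn [-0.0056 -0.3496  0.0099] qpos [ 0.35  0.57  0.8  -0.    1.76  0.7 ]
```

View pics/f6scene.png

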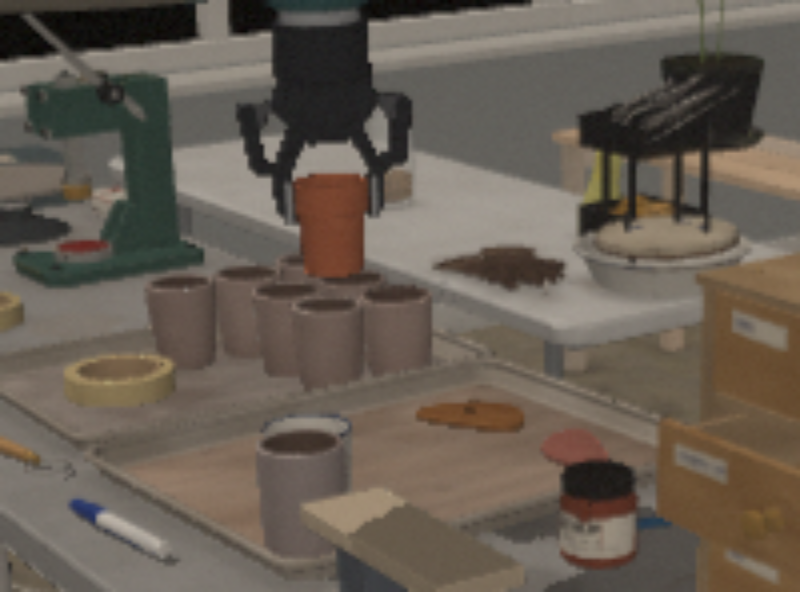

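View pics/f6wrist.png

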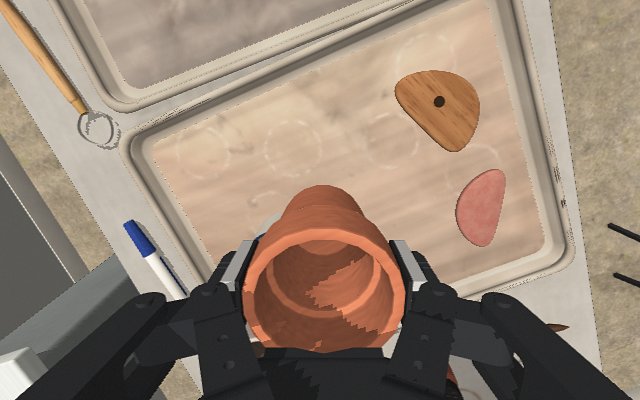

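```bash
python3 -m handwheel '[[-0.001,0,-0.04,0,-0.05,0,0],[-0.002,0,-0.08,0,-0.1,0,0],[-0.003,0,-0.12,0,-0.15,0,0],[-0.004,0,-0.16,0,-0.2,0,0],[-0.005,0,-0.2,0,-0.25,0,0],[-0.006,0,-0.24,0,-0.3,0,0],[-0.007,0,-0.28,0,-0.35,0,0],[-0.008,0,-0.32,-0.005,-0.35,0.01,0]]' 30;python3 -c "
from h import *
rel([.484,-.145,.15],np.radians(0))"
```

```text
t: 24.65
position: [0.5251, -0.027, 0.1717]
eef_rot: [-1.573, 0.009, 0.014]
wrist_force: [0.6, -0.3, -1.1]
width: 0.0605
pos [ 0.5251 -0.027   0.1717] t 24.65 jawyaw 0.2 down 0.9999 width 0.0605 F [ 0.6 -0.3 -1.1]
shift [-0.0412  0.0226 -0.1178] turn [ 0.0022  0.0032 -0.0144] qpos [-0.12  0.07  1.42 -0.    1.66 -0.12]
```

```bash
python3 -m handwheel '[[-0.012,0,-0.035,0.002,0,-0.01,0],[-0.024,0,-0.07,0.002,0.003,-0.014,0],[-0.036,0.01,-0.1,0.002,0.003,-0.014,0],[-0.041,0.03,-0.118,0.002,0.003,-0.014,0],[-0.041,0.05,-0.118,0.002,0.003,-0.014,0],[-0.041,0.05,-0.118,0.002,0.003,-0.014,0],[-0.041,0.05,-0.118,0.002,0.003,-0.014,0]]' 30;python3 -c "
from h import *
rel([.484,-.145,.1],np.radians(0))
for n in ('scene','top'):
  c=optics.camera(n); cv2.imwrite(f'pics/g1{n}.png', cv2.resize(c['frame'][120:280,240:440],None,fx=4,fy=3.7))"
```

```text
t: 25.23
position: [0.482, -0.1445, 0.1198]
eef_rot: [-1.569, 0.005, 0.005]
wrist_force: [0.6, 0.3, -1.1]
width: 0.0604
pos [ 0.482  -0.1445  0.1198] t 25.23 jawyaw -0.0 down 1.0 width 0.0604 F [ 0.6  0.3 -1.1]
shift [ 0.0021  0.0198 -0.0005] turn [-0.0022 -0.0002 -0.0061] qpos [-0.36  0.03  1.57 -0.    1.55 -0.36]
```

View pics/g1scene.png

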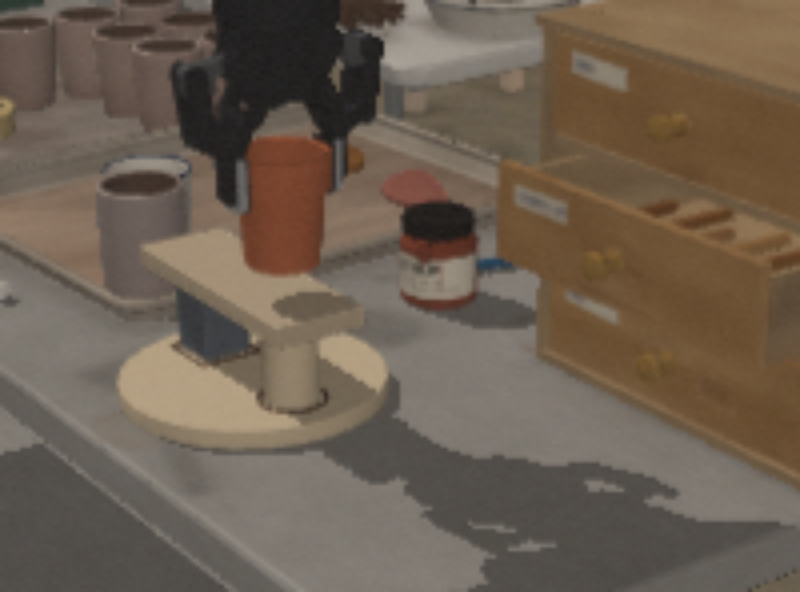

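```bash
python3 -m handwheel '[[0.001,0.008,0,-0.002,0,-0.006,0],[0.002,0.016,0,-0.002,0,-0.006,0],[0.002,0.02,-0.0005,-0.002,0,-0.006,0],[0.002,0.02,-0.0005,-0.002,0,-0.006,0]]' 30;python3 -c "
from h import *
rel([.484,-.145,.0955],np.radians(0))
for n in ('scene',):
  c=optics.camera(n); cv2.imwrite(f'pics/g2{n}.png', cv2.resize(c['frame'][130:260,240:390],None,fx=5,fy=4.5))"
```

```text
t: 25.67
position: [0.4853, -0.1446, 0.1012]
eef_rot: [-1.572, -0.004, -0.001]
wrist_force: [0.6, 0.4, -0.9]
width: 0.0604
pos [ 0.4853 -0.1446  0.1012] t 25.67 jawyaw 0.1 down 1.0 width 0.0604 F [ 0.6  0.4 -0.9]
shift [-0.0013  0.0057 -0.0004] turn [0.0011 0.0017 0.0031] qpos [-0.36  0.05  1.59  0.    1.5  -0.36]
```

View pics/g2scene.png

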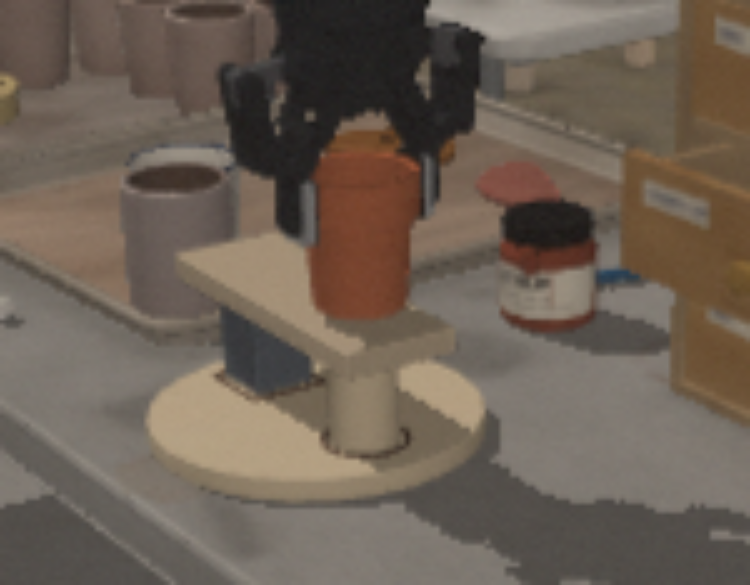

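```bash
python3 -m handwheel '[[-0.0005,0.002,0,0.001,0.001,0.003,0],[-0.001,0.004,0,0.001,0.001,0.003,0],[-0.001,0.0055,0,0.001,0.001,0.003,0],[-0.001,0.0055,0,0.001,0.001,0.003,0]]' 30;python3 -c "
from h import *
rel([.484,-.145,.0943],np.radians(0))"; python3 -m handwheel '[[0,0.001,0,0,0,0,0],[0,0.001,0,0,0,0,0],[0,0.001,0,0,0,0,0]]';python3 -c "
from h import *
rel([.484,-.145,.0943],np.radians(0))"
```

```text
t: 26.05
position: [0.4845, -0.1448, 0.0962]
eef_rot: [-1.571, -0.001, -0.0]
wrist_force: [0.1, 0.8, -1.4]
width: 0.0602
pos [ 0.4845 -0.1448  0.0962] t 26.05 jawyaw 0.0 down 1.0 width 0.0602 F [ 0.1  0.8 -1.4]
shift [-0.0005  0.0019 -0.0002] turn [0.0003 0.0005 0.0006] qpos [-0.36  0.05  1.6  -0.    1.49 -0.36]
t: 26.3
position: [0.4845, -0.1448, 0.0952]
eef_rot: [-1.571, -0.001, -0.0]
wrist_force: [0.3, -0.5, -1.8]
width: 0.0602
pos [ 0.4845 -0.1448  0.0952] t 26.3 jawyaw 0.0 down 1.0 width 0.0602 F [ 0.3 -0.5 -1.8]
shift [-0.0005  0.0009 -0.0002] turn [0.0003 0.0004 0.0006] qpos [-0.36  0.05  1.6  -0.    1.49 -0.36]
```

```bash
python3 -m handwheel '[[0,0.001,0,0,0,0,0],[0,0.001,0,0,0,0,0],[0,0.001,0,0,0,0,0]]';python3 -m handwheel '[[0,0.0005,0,0,0,0,0],[0,0.0005,0,0,0,0,0],[0,0.0005,0,0,0,0,0]]';python3 -c "
from h import *
rel([.484,-.145,.0943],np.radians(0))"
```

```text
t: 26.55
position: [0.4846, -0.1448, 0.0945]
eef_rot: [-1.571, -0.001, -0.001]
wrist_force: [-0.5, 1.0, -0.8]
width: 0.0601
t: 26.8
position: [0.4848, -0.1448, 0.0944]
eef_rot: [-1.571, -0.002, -0.001]
wrist_force: [-0.7, 0.9, 3.8]
width: 0.0604
pos [ 0.4848 -0.1448  0.0944] t 26.8 jawyaw 0.0 down 1.0 width 0.0604 F [-0.7  0.9  3.8]
shift [-0.0008  0.0001 -0.0002] turn [0.0006 0.0005 0.0016] qpos [-0.36  0.05  1.6   0.    1.49 -0.36]
```

Contact at the expected height. Release and rise.

```bash
python3 -m handwheel '[[0,0,0,0,0,0,-0.3],[0,0,0,0,0,0,-0.6],[0,0,0,0,0,0,-1],[0,0,0,0,0,0,-1],[0,-0.02,0,0,0,0,-1],[0,-0.05,0,0,0,0,-1],[0,-0.08,0,0,0,0,-1],[0,-0.1,0,0,0,0,-1]]';python3 -c "
from h import *
rel([.518,.112,.14],np.radians(0))
for n in ('scene','wrist','top'):
  c=optics.camera(n); cv2.imwrite(f'pics/g3{n}.png', c['frame'] if n=='wrist' else cv2.resize(c['frame'][130:260,240:390],None,fx=5,fy=4.5)); print(n,proj(c,[.484,-.145,.171]))"
```

```text
t: 27.47
position: [0.4852, -0.145, 0.1974]
eef_rot: [-1.572, -0.004, -0.003]
wrist_force: [0.7, 0.2, 1.0]
width: 0.0852
pos [ 0.4852 -0.145   0.1974] t 27.47 jawyaw 0.0 down 1.0 width 0.0852 F [0.7 0.2 1. ]
shift [0.0327 0.0571 0.2571] turn [0.0017 0.0005 0.0045] qpos [-0.36 -0.01  1.45  0.    1.69 -0.36]
scene [310.7102972  169.54405433]
wrist [319.15603617 205.67330441]
top [386.43446413 232.64765219]
```

View pics/g3scene.png

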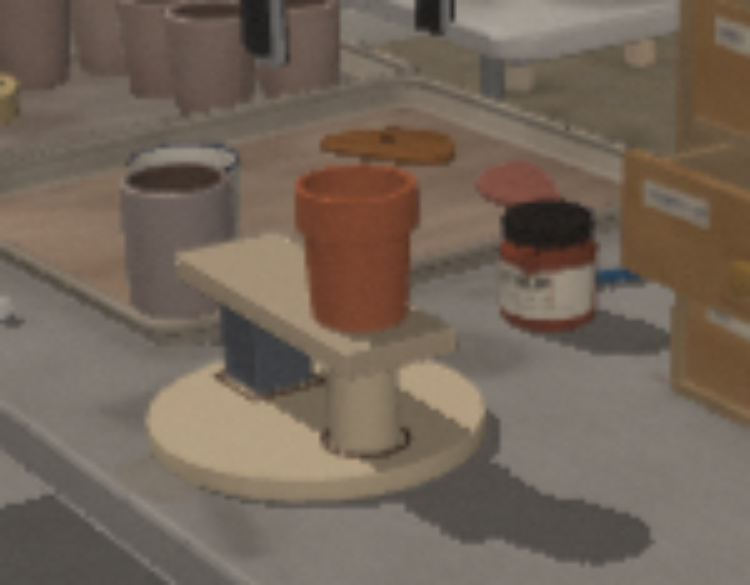

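View pics/g3wrist.png

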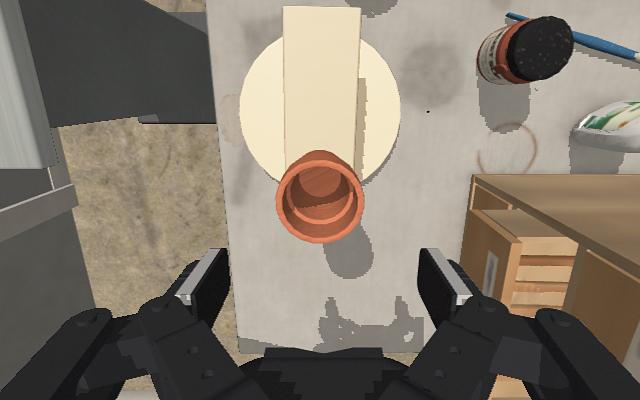

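```bash
python3 -m handwheel '[[0.004,0,0.03,0,0,0,-1],[0.008,0,0.065,0,0,0,-1],[0.014,0,0.1,0,0,0,-1],[0.02,0,0.14,0,0,0,-1],[0.026,0.01,0.18,0,0,0,-1],[0.032,0.03,0.22,0,0,0.004,-1],[0.033,0.06,0.257,0.002,0,0.004,-1],[0.033,0.075,0.257,0.002,0,0.004,-1]]';python3 -c "
from h import *
rel([.518,.112,.12],np.radians(0))
for n in ('wrist','top'):
  c=optics.camera(n); cv2.imwrite(f'pics/h1{n}.png', c['frame'] if n=='wrist' else cv2.resize(c['frame'][130:260,240:390],None,fx=5,fy=4.5)); print(n,proj(c,[.518,.1125,.091]))"
```

```text
t: 28.28
position: [0.5173, 0.116, 0.1174]
eef_rot: [-1.57, -0.002, 0.005]
wrist_force: [0.5, 0.1, -0.2]
width: 0.0857
pos [0.5173 0.116  0.1174] t 28.28 jawyaw 0.3 down 1.0 width 0.0857 F [ 0.5  0.1 -0.2]
shift [ 0.0006 -0.0026 -0.004 ] turn [-0.001   0.0046 -0.0021] qpos [0.15 0.11 1.5  0.   1.54 0.15]
wrist [324.29602194 213.28097826]
top [273.08932689 224.76070487]
```

View pics/h1wrist.png

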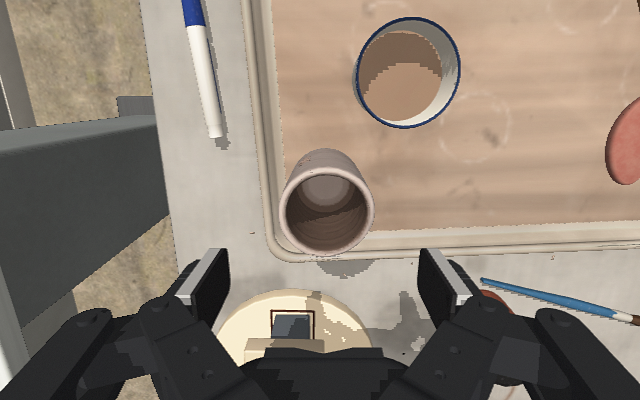

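```bash
python3 -c "
from h import *
c=optics.camera('wrist');print(ray(c,328,211,.091))
rel([.5195,.113,.03],0)"; python3 -m handwheel '[[0.002,0.03,-0.003,0,0.004,0,-1],[0.002,0.06,-0.003,0,0.004,0,-1],[0.002,0.08,-0.003,0,0.004,0,-1],[0.002,0.08,-0.003,0,0.004,0,-1],[0.002,0.08,-0.003,0,0.004,0,-1]]';python3 -c "
from h import *
rel([.5195,.113,-.002],np.radians(0))
for n in ('wrist','scene'):
  c=optics.camera(n); cv2.imwrite(f'pics/h2{n}.png', c['frame'] if n=='wrist' else cv2.resize(c['frame'][110:240,220:370],None,fx=5,fy=4.5)); print(n,proj(c,[.5195,.113,.091]))"
```

```text
[0.51839451 0.11201143 0.091     ]
pos [0.5169 0.1118 0.1179] t 28.43 jawyaw 0.1 down 1.0 width 0.0852 F [-0.   0.1 -0.1]
shift [0.003  0.0878 0.0013] turn [ 0.0012  0.0019 -0.0049] qpos [ 0.14  0.1   1.5  -0.    1.54  0.14]
t: 28.85
position: [0.5188, 0.1076, 0.0386]
eef_rot: [-1.572, 0.007, 0.001]
wrist_force: [-0.3, -0.3, 1.1]
width: 0.0855
pos [0.5188 0.1076 0.0386] t 28.85 jawyaw -0.2 down 1.0 width 0.0855 F [-0.3 -0.3  1.1]
shift [0.0009 0.0406 0.0055] turn [ 0.0015 -0.0037 -0.0052] qpos [ 0.14  0.18  1.58 -0.    1.39  0.14]
wrist [324.27201328 258.4660687 ]
scene [274.33762876 168.37996362]
```

View pics/h2wrist.png

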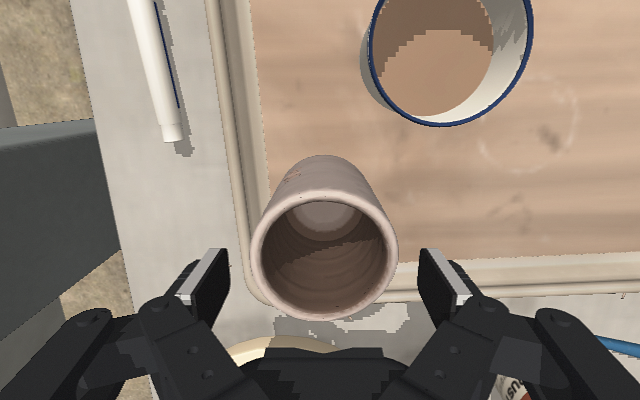

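View pics/h2scene.png

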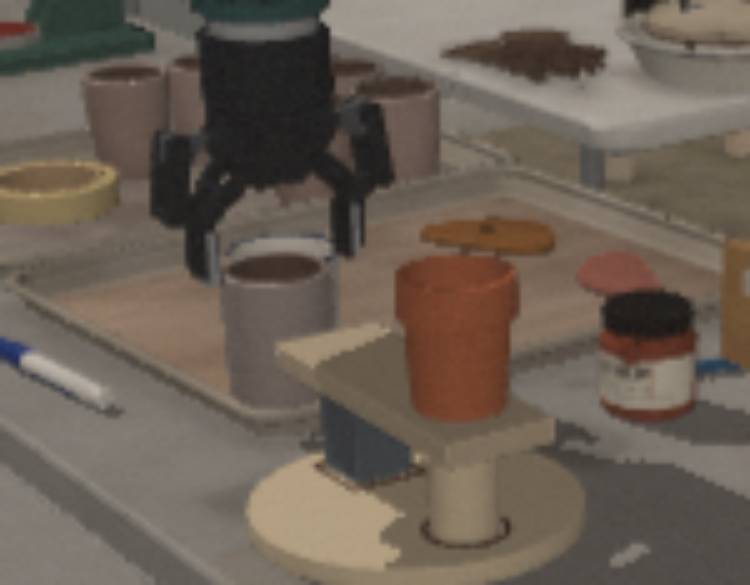

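```bash
python3 -m handwheel '[[0.001,0.01,0.004,0.001,-0.003,-0.005,-1],[0.001,0.025,0.006,0.001,-0.003,-0.005,-1],[0.001,0.04,0.006,0.001,-0.003,-0.005,-1],[0.001,0.04,0.006,0.001,-0.003,-0.005,-1],[0.001,0.04,0.006,0.001,-0.003,-0.005,-1]]';python3 -c "
from h import *
rel([.5195,.114,-.002],np.radians(0))
for n in ('wrist',):
  c=optics.camera(n); cv2.imwrite(f'pics/h3{n}.png', c['frame'] ); print(n,proj(c,[.5195,.114,.091]))
  th=np.linspace(0,2*np.pi,73)
  Q=np.array([proj(c,[.5195+.034*np.cos(a),.114+.034*np.sin(a),.091]) for a in th]); print(Q.min(0),Q.max(0))"
```

```text
t: 29.37
position: [0.5213, 0.1143, 0.0009]
eef_rot: [-1.571, -0.003, -0.003]
wrist_force: [-0.4, 0.2, 0.8]
width: 0.0853
pos [0.5213 0.1143 0.0009] t 29.37 jawyaw 0.0 down 1.0 width 0.0853 F [-0.4  0.2  0.8]
shift [-0.0018  0.0029 -0.0003] turn [-0.0003  0.      0.0042] qpos [ 0.15  0.23  1.61 -0.    1.3   0.15]
wrist [319.03370225 329.0982297 ]
[216.74623974 236.02315846] [420.99413881 406.39141368]
```

View pics/h3wrist.png

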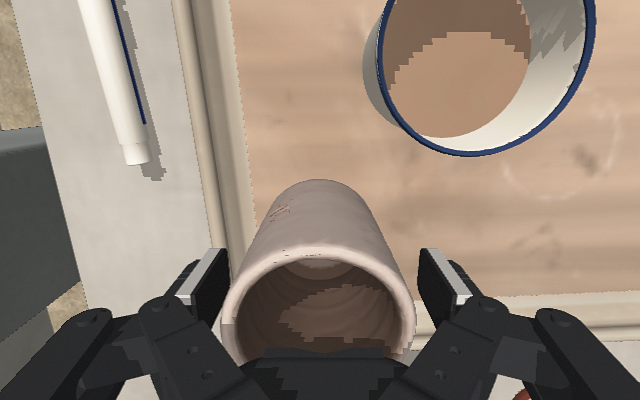

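```bash
python3 -m handwheel '[[-0.002,0.003,-0.001,0,0,0.004,-1],[-0.002,0.003,-0.001,0,0,0.004,-1],[-0.002,0.003,-0.001,0,0,0.004,-0.7],[-0.002,0.003,-0.001,0,0,0.004,-0.2],[-0.002,0.003,-0.001,0,0,0.004,-0.1],[-0.002,0.003,-0.001,0,0,0.004,-0.1],[-0.002,0.003,-0.001,0,0,0.004,-0.1]]' 30;python3 -c "
from h import *
rel([.5195,.113,-.002],np.radians(0))
for n in ('wrist',):
  c=optics.camera(n); cv2.imwrite(f'pics/h4{n}.png', c['frame'] )
  o=env.get_obs()['position']
  th=np.linspace(0,2*np.pi,73)
  for dy in (-.004,0,.004):
    Q=np.array([proj(c,[o[0]+.034*np.cos(a),o[1]+dy+.034*np.sin(a),.091]) for a in th]); print(dy,Q.min(0),Q.max(0))"
```

```text
t: 30.0
position: [0.5202, 0.1134, -0.0005]
eef_rot: [-1.57, -0.002, -0.002]
wrist_force: [-3.2, -1.7, 5.6]
width: 0.0663
pos [ 5.202e-01  1.134e-01 -5.000e-04] t 30.0 jawyaw 0.0 down 1.0 width 0.0663 F [-3.2 -1.7  5.6]
shift [-0.0007  0.0015 -0.0004] turn [-0.0005  0.0001  0.0025] qpos [0.15 0.23 1.61 0.   1.3  0.15]
-0.004 [221.47354629 249.07740232] [426.2607735 417.6796393]
0 [220.35222286 236.98496157] [427.41862969 409.36326325]
0.004 [219.2056375  224.59427681] [428.60252722 400.87732255]
```

View pics/h4wrist.png

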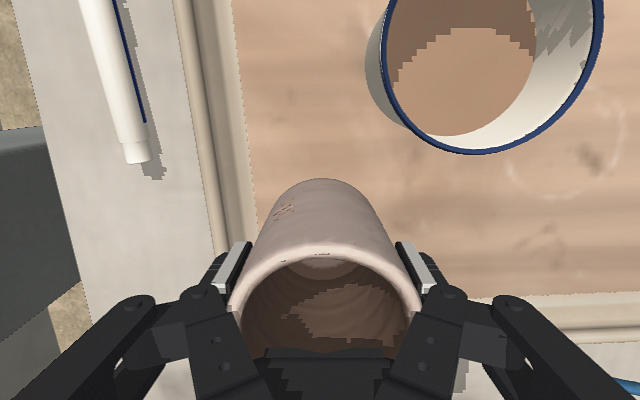

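```bash
python3 -m handwheel '[[0,-0.01,0,0,0,0,-0.1],[0,-0.04,0,0,0,0,-0.1],[0,-0.08,0,0,0,0,-0.1],[0,-0.12,0,0,0,0,-0.1],[0,-0.15,0,0,0,0,-0.1],[0,-0.165,0,0,0,0,-0.1],[0,-0.165,0,0,0,0,-0.1]]' 35;python3 -c "
from h import *
rel([.485,-.044,.13],np.radians(0))
for n in ('scene',):
  c=optics.camera(n); cv2.imwrite(f'pics/h5{n}.png', cv2.resize(c['frame'][70:230,200:390],None,fx=4.2,fy=3.7))"
```

```text
t: 30.63
position: [0.5217, 0.1136, 0.1695]
eef_rot: [-1.569, -0.008, -0.008]
wrist_force: [0.8, -0.6, -2.4]
width: 0.0662
pos [0.5217 0.1136 0.1695] t 30.63 jawyaw 0.0 down 0.9999 width 0.0662 F [ 0.8 -0.6 -2.4]
shift [-0.0371  0.0388 -0.1576] turn [-0.0017  0.0001  0.0105] qpos [0.15 0.08 1.43 0.   1.63 0.15]
```

View pics/h5scene.png

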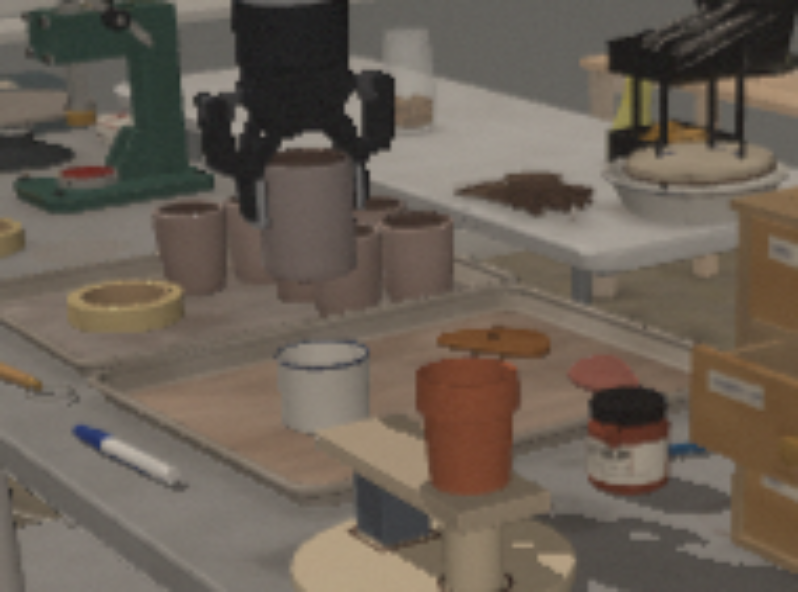

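```bash
python3 -m handwheel '[[-0.008,0,-0.035,0,0,0.005,-0.1],[-0.016,0,-0.07,0,0,0.01,-0.1],[-0.024,0,-0.105,0,0,0.01,-0.1],[-0.032,0,-0.135,-0.001,0,0.01,-0.1],[-0.037,0.01,-0.157,-0.001,0,0.01,-0.1],[-0.037,0.03,-0.157,-0.001,0,0.01,-0.1],[-0.037,0.04,-0.157,-0.001,0,0.01,-0.1],[-0.037,0.04,-0.157,-0.001,0,0.01,-0.1]]' 35;python3 -c "
from h import *
rel([.485,-.044,.095],np.radians(0))
for n in ('scene',):
  c=optics.camera(n); cv2.imwrite(f'pics/h6{n}.png', cv2.resize(c['frame'][100:260,220:400],None,fx=4.2,fy=3.7))"
```

```text
t: 31.35
position: [0.4812, -0.0431, 0.121]
eef_rot: [-1.569, 0.01, 0.01]
wrist_force: [-0.7, 0.2, -3.0]
width: 0.0661
pos [ 0.4812 -0.0431  0.121 ] t 31.35 jawyaw -0.0 down 0.9999 width 0.0661 F [-0.7  0.2 -3. ]
shift [ 0.0041  0.026  -0.001 ] turn [-0.0017 -0.0003 -0.0126] qpos [-0.17 -0.02  1.62 -0.    1.55 -0.17]
```

View pics/h6scene.png

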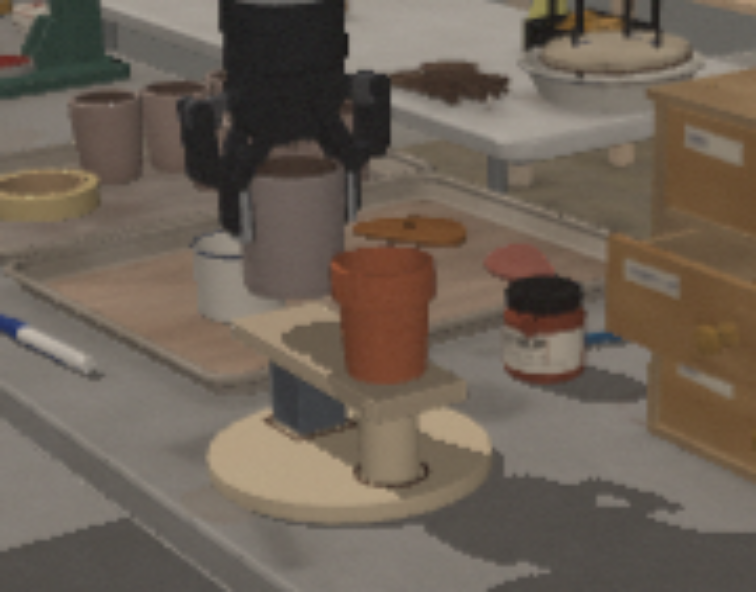

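```bash
python3 -m handwheel '[[0.002,0.009,0,-0.001,0,-0.012,-0.1],[0.004,0.018,-0.001,-0.001,0,-0.012,-0.1],[0.004,0.024,-0.001,-0.001,0,-0.012,-0.1],[0.004,0.024,-0.001,-0.001,0,-0.012,-0.1]]' 35;python3 -c "
from h import *
rel([.485,-.044,.091],np.radians(0))"; python3 -m handwheel '[[-0.001,0.001,0,0,0,0.003,-0.1],[-0.002,0.002,0,0,0,0.003,-0.1],[-0.002,0.004,0,0,0,0.003,-0.1],[-0.002,0.004,0,0,0,0.003,-0.1]]' 35;python3 -c "
from h import *
rel([.485,-.044,.089],np.radians(0))"
```

```text
t: 31.73
position: [0.4853, -0.0433, 0.0975]
eef_rot: [-1.57, -0.001, 0.001]
wrist_force: [0.9, 0.7, -2.7]
width: 0.0664
pos [ 0.4853 -0.0433  0.0975] t 31.73 jawyaw 0.1 down 1.0 width 0.0664 F [ 0.9  0.7 -2.7]
shift [-0.0003  0.0065 -0.0007] turn [-0.0007  0.0013 -0.0006] qpos [-0.17 -0.    1.65  0.    1.49 -0.17]
t: 32.07
position: [0.4833, -0.0433, 0.0935]
eef_rot: [-1.57, 0.002, 0.004]
wrist_force: [0.3, -0.2, -3.4]
width: 0.0655
pos [ 0.4833 -0.0433  0.0935] t 32.07 jawyaw 0.1 down 1.0 width 0.0655 F [ 0.3 -0.2 -3.4]
shift [ 0.0018  0.0045 -0.0007] turn [-0.0007  0.0014 -0.0036] qpos [-0.17 -0.    1.66  0.    1.49 -0.17]
```

```bash
python3 -m handwheel '[[0.001,0.001,0,-0.0007,0,-0.003,-0.1],[0.0015,0.002,-0.0005,-0.0007,0,-0.003,-0.1],[0.0015,0.003,-0.0005,-0.0007,0,-0.003,-0.1],[0.0015,0.003,-0.0005,-0.0007,0,-0.003,-0.1]]' 35;python3 -c "
from h import *
rel([.485,-.044,.089],np.radians(0))"; python3 -m handwheel '[[0,0.001,0,0,0,0,-0.1],[0,0.001,0,0,0,0,-0.1],[0,0.001,0,0,0,0,-0.1]]' 35;python3 -c "
from h import *
rel([.485,-.044,.089],np.radians(0))"
```

```text
t: 32.4
position: [0.4847, -0.0438, 0.0903]
eef_rot: [-1.571, -0.0, 0.002]
wrist_force: [-0.4, -0.1, -2.1]
width: 0.0658
pos [ 0.4847 -0.0438  0.0903] t 32.4 jawyaw 0.1 down 1.0 width 0.0658 F [-0.4 -0.1 -2.1]
shift [ 0.0003  0.0013 -0.0002] turn [ 0.      0.0013 -0.0008] qpos [-0.17  0.    1.66 -0.    1.48 -0.17]
t: 32.65
position: [0.4846, -0.0438, 0.0892]
eef_rot: [-1.571, -0.0, 0.002]
wrist_force: [-0.5, 0.3, -2.7]
width: 0.0658
pos [ 0.4846 -0.0438  0.0892] t 32.65 jawyaw 0.1 down 1.0 width 0.0658 F [-0.5  0.3 -2.7]
shift [ 0.0004  0.0002 -0.0002] turn [-0.0001  0.0012 -0.001 ] qpos [-0.17  0.    1.66 -0.    1.48 -0.17]
```

```bash
python3 -m handwheel '[[0,0.001,0,0,0,0,-0.1],[0,0.001,0,0,0,0,-0.1],[0,0.001,0,0,0,0,-0.1]]' 35;python3 -m handwheel '[[0,0.0005,0,0,0,0,-0.1],[0,0.0005,0,0,0,0,-0.1],[0,0.0005,0,0,0,0,-0.1]]' 35;python3 -c "
from h import *
rel([.485,-.044,.089],np.radians(0))"
```

```text
t: 32.9
position: [0.4848, -0.0438, 0.0884]
eef_rot: [-1.571, -0.001, 0.001]
wrist_force: [0.9, -0.5, -2.5]
width: 0.066
t: 33.15
position: [0.485, -0.0439, 0.0883]
eef_rot: [-1.571, -0.001, 0.001]
wrist_force: [-1.0, -0.2, 1.6]
width: 0.0657
pos [ 0.485  -0.0439  0.0883] t 33.15 jawyaw 0.1 down 1.0 width 0.0657 F [-1.  -0.2  1.6]
shift [-0.     -0.0007 -0.0001] turn [0.0002 0.0012 0.0002] qpos [-0.17  0.01  1.66 -0.    1.47 -0.17]
```

Contact again. Release and rise.

```bash
python3 -m handwheel '[[0,0,0,0,0,0,-0.7],[0,0,0,0,0,0,-1],[0,0,0,0,0,0,-1],[0,0,0,0,0,0,-1],[0,-0.02,0,0,0,0,-1],[0,-0.05,0,0,0,0,-1],[0,-0.08,0,0,0,0,-1],[0,-0.11,0,0,0,0,-1]]';python3 -m handwheel '[[0,-0.03,0.03,0,0,0,-1],[0,-0.03,0.07,0,0,0,-1],[0,-0.03,0.11,0,0,0,-1],[0,-0.03,0.15,0,0,0,-1],[0,-0.03,0.19,0,0,0,-1],[0,-0.03,0.23,0,0,0,-1],[0,-0.03,0.27,0,0,0,-1],[0,-0.03,0.27,0,0,0,-1]]';python3 -c "
from h import *
for n in ('scene','top'):
  c=optics.camera(n); cv2.imwrite(f'pics/i1{n}.png', cv2.resize(c['frame'][120:280,220:420],None,fx=4,fy=4) if n=='top' else cv2.resize(c['frame'][130:250,240:390],None,fx=5,fy=5)); print(n,'planter rim',proj(c,[.484,-.145,.171]),'tumbler rim',proj(c,[.485,-.045,.18]))"
```

```text
t: 33.82
position: [0.4847, -0.0438, 0.1995]
eef_rot: [-1.571, -0.001, 0.001]
wrist_force: [0.9, 0.7, 0.2]
width: 0.0855
t: 34.48
position: [0.4831, 0.2321, 0.2288]
eef_rot: [-1.569, -0.005, 0.007]
wrist_force: [-0.1, -0.1, -0.3]
width: 0.0852
scene planter rim [310.7102972  169.54405433] tumbler rim [290.1603997  155.61493926]
top planter rim [386.43446413 232.64765219] tumbler rim [340.50952431 233.07734049]
```

View pics/i1scene.png

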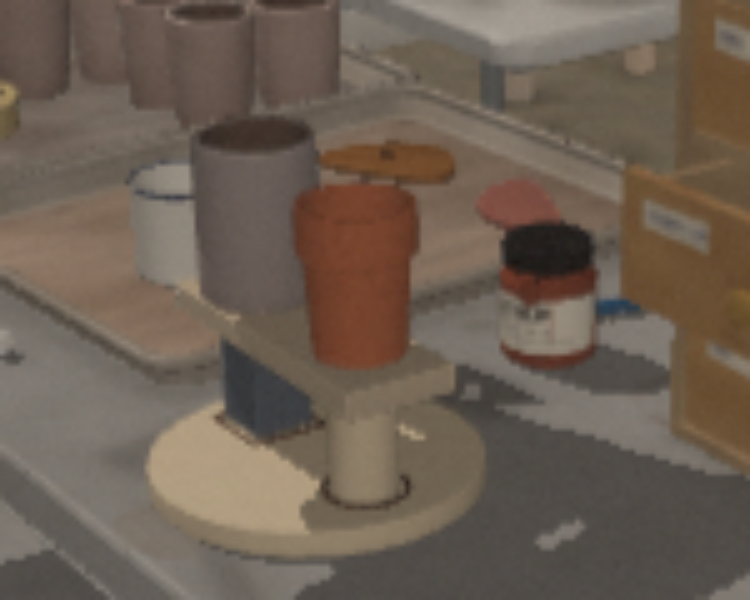

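View pics/i1top.png

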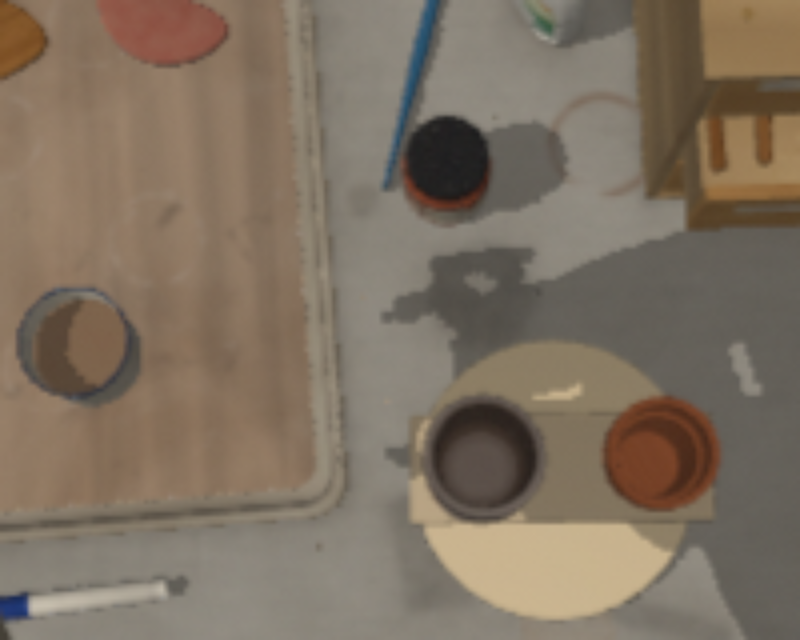

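The top view shows the tumbler rim at (340.5,234), predicted (340.5,233), and the planter rim at (385.3,233), predicted (386.4,232.6). The cup and jar have not moved, and the gripper is clear. Handing in.

```bash
python3 -c "
from h import *
print(env.get_obs()['dq'].round(4)); print(env.sign_off())"
```

```text
[-0.052  -0.0225  0.015  -0.0063  0.001  -0.0096]
the job is handed in; nothing more can be done
None
```

The kiln setting is built and handed in after about 34.5 s of robot time. `env.sign_off()` reports no verdict, so the result rests on my own checks.

**Done:** I stood both props in their outlines and laid the rectangular shelf across them. I then placed the planter over the round prop and the tumbler over the square prop. I lowered each piece until the wrist force showed contact, then released it.

**Last checks** (camera calibration is good to about 2 mm):
- **Props:** measured before the shelf went on, both were about 1–2 mm from their marks. The square prop was square to within about 1–2°.
- **Shelf:** its centre was about 1–2 mm from the round shelf's centre and in line to about 1°. It looked level.
- **Planter and tumbler:** from above, both rims were about 2–3 mm from being directly over their props. Both looked upright and were not touching each other.
- **Cup and jar:** neither had moved in the top view beyond about a pixel. The arm ended clear of everything.

**What failed or disagreed:**
- **First grasp:** the first grasp of the round prop closed just above it. The cameras showed the finger tips about 35–40 mm behind the TCP the robot reports, so I worked with that offset from then on.
- **Planter position:** the wrist and top cameras disagreed by about 5 mm on where the planter stood in the tray. I used a position between the two, which held: after placing, the wrist view put the planter about 3 mm out and the top view about 2 mm.

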